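Hardness-check bone-foam cylinders on a lever tester

TASK

Hardness-test the bone-foam cylinders waiting in line on the left of the lever tester, one after another starting with the nearest: roll each along the tray by light strokes on its top until it is centred under the pressing foot, swing the sprung lever down to its stop and let it return, then roll the cylinder on into the blue bay on the right, where they all end side by side. The foam is easily spoilt: never press it with more than 30 N and never shove it from the side, which scuffs it; leave everything else on the bench alone.

Things in the scene. Friction and masses are not known exactly. Their poses are not given: they have to be found in the camera images.
- tester: Lever hardness tester, fixed: grey foot-plate at the back, steel column, overhanging head, and a flat roll tray. Origin on the bench (z = 0) straight below the foot's axis; x points to the column, y left along the tray, z up. Cylinders roll along y: they wait at +y, the blue bay is at -y. Tray inside: x -160 to 40, y -365 to 365 mm, slick rim 22 mm high, floor flush with the bench.
- index (a point): Point on the tray's white index line, below the foot's axis (the tester's origin). Head and dial gauge overhang only from x = -15 mm back, |y| up to 31 mm, above z = 95 mm: nearer the robot all is open above the tray. A cylinder in the tray has its centre at x = -70 to -50 mm, so that the foot lands near its far end; its top is stroked at x = -75 mm or nearer the robot.
- foot_face (a point): Centre of the flat underside of the steel pressing foot (20 mm across) under the round dial gauge: 95 mm above the bench at rest, 15 mm above a cylinder's top. The lever lowers it by 18 mm; the foot is sprung and gives about 3 mm on a cylinder.
- lever (a joint): Angle of the tester's sprung lever, rad: 0 raised at rest, grows as it is pressed down, 0.9 at its lower stop. A spring returns it by itself when it is let go. The knob needs about 4 N at rest and 9 N at the stop.
- knob (a point): Centre of the black ball knob (32 mm) on the end of the lever, 150 mm from the hinge. At rest it is about 315 mm above the bench and at the stop about 185 mm; it is pressed down from above.
- lever_hinge (a point): The lever's hinge, 250 mm above the bench at (20, 35) mm in the tester's x, y; the hinge axis runs along the tester's x, and the lever points out to the tester's +y (left), 0.45 rad above level at rest, 0.45 rad below level at the stop.
- bay (a point): Middle of the blue bay printed on the tray floor for tested cylinders. The bay runs along the tester's y from -140 to +140 mm of this point (-60 to -340 mm from the tester's origin), between two white lines, with room for three cylinders side by side, lying along the tester's x.
- notepad: A white notepad, 105 x 148 x 12 mm, fixed, lying near the robot on the left; origin at the centre of its underside. Not part of the job.
- log1_mid (a point): Centre of a cream bone-foam cylinder, 80 mm across, 180 mm long, 0.2 kg, red band near its robot end; may be absent. First place in the queue, 100 mm left of the index line at first. Lies 40 mm up, x axis along the cylinder. Grips the tray floor (friction 0.6): fingertips pressed lightly on its top roll it half as far as they move. It coasts only some mm. Touch it with fingertips above 60 mm only.
- log2_mid (a point): Centre of a cream bone-foam cylinder, 80 mm across, 180 mm long, 0.2 kg, green band near its robot end; may be absent. Second place, 200 mm left of the index line at first. Lies 40 mm up, x axis along the cylinder. Grips the tray floor (friction 0.6): fingertips pressed lightly on its top roll it half as far as they move. It coasts only some mm. Touch it with fingertips above 60 mm only.
- log3_mid (a point): Centre of a cream bone-foam cylinder, 80 mm across, 180 mm long, 0.2 kg, yellow band near its robot end; may be absent. Last place, 300 mm left of the index line at first. Lies 40 mm up, x axis along the cylinder. Grips the tray floor (friction 0.6): fingertips pressed lightly on its top roll it half as far as they move. It coasts only some mm. Touch it with fingertips above 60 mm only.
- saline_mid (a point): Bystander, leave alone: clear bottle with blue cap, 52 mm across, 130 mm high. This point is its centre.
- jar_mid (a point): Bystander, leave alone: amber jar with white lid, 60 mm across, 60 mm high. This point is its centre.
- cup_mid (a point): Bystander, leave alone: white plastic cup, 66 mm across, 70 mm high. This point is its centre. Near the robot.
- packet_a_mid (a point): Bystander, leave alone: flat white packet with a green patch, 130 x 55 x 18 mm. This point is its centre.
- packet_b_mid (a point): Bystander, leave alone: flat white packet with a green patch, 130 x 55 x 18 mm, near the robot on the right. This point is its centre.
- tweezers_mid (a point): Bystander, leave alone: steel tweezers, 130 x 10 x 8 mm. This point is its centre.
- pen_mid (a point): Bystander, leave alone: blue and white pen, 130 mm long, lying on the notepad. This point is its centre.

How it is judged:
On the way, in this order (a step that is already met when the one before it is completed fails the run):
1. cylinder 1 is pressed by the tester's foot (lever swung to its stop) with its crown centred under the foot, within 8 mm (contact force between foot and log1 above 4 N and y of log1_mid in the frame of tester between -0.008 and 0.008 m), for 0.2 s.
2. cylinder 2 is pressed by the tester's foot (lever swung to its stop) with its crown centred under the foot, within 8 mm (contact force between foot and log2 above 4 N and y of log2_mid in the frame of tester between -0.008 and 0.008 m), for 0.2 s.
3. cylinder 3 is pressed by the tester's foot (lever swung to its stop) with its crown centred under the foot, within 8 mm (contact force between foot and log3 above 4 N and y of log3_mid in the frame of tester between -0.008 and 0.008 m), for 0.2 s.
At the end, for the whole second after the job is handed in: Every cylinder present was pressed by the foot while centred under it (within 8 mm) and lies at rest wholly between the blue bay's two white lines (5 mm allowed), within 0.25 rad of square to the tray; the lever is up (below 0.06 rad) (value of joint lever below 0.06 rad and y of log1_mid in the frame of tester between -0.305 and -0.095 m and angle between the x axis of each of log1_mid, log2_mid, log3_mid and the x axis of tester, either way round below 0.25 rad and linear speed of each of log1, log2, log3 below 0.01 m/s and y of log2_mid in the frame of tester between -0.305 and -0.095 m and y of log3_mid in the frame of tester between -0.305 and -0.095 m); the robot touches nothing.
It fails at once if cylinder 1 pressed or squeezed by the robot with more than 30 N (contact force between any of the fingers, the arm and log1 above 30 N).
It fails at once if cylinder 2 pressed or squeezed by the robot with more than 30 N (contact force between any of the fingers, the arm and log2 above 30 N).
It fails at once if cylinder 3 pressed or squeezed by the robot with more than 30 N (contact force between any of the fingers, the arm and log3 above 30 N).
It fails at once if a bystander on the bench moved by more than 30 mm (distance of any of saline_mid, jar_mid, cup_mid, packet_a_mid, packet_b_mid, tweezers_mid, pen_mid from where it was at the start of the episode above 0.03 m).
It fails at once if a cylinder shoved from the side: touched by the fingers while their grasp point is below 75 mm (tips below about 56 mm, the cylinder's top being at 80 mm) ((contact force between the fingers and log1 above 1 N and height (world z) of the grasp point below 0.075 m) or (contact force between the fingers and log2 above 1 N and height (world z) of the grasp point below 0.075 m) or (contact force between the fingers and log3 above 1 N and height (world z) of the grasp point below 0.075 m)).
Of log1, log2, log3 only 2 to 3 are there at a start; the rules pass over those that are not, and their reading is None.
At some moment in a run one of log1, log2, log3 may be knocked a few centimetres aside while the robot is not near it.
It also fails if it takes over 210 s, if anything falls off the work surface, if the arm or the gripper's body presses on something with over 40 N, if the wrist force passes 120 N, or if a joint passes its speed limit or range.

ROBOT

A 6-joint arm with a two-finger parallel gripper is mounted at the origin on the work surface. World frame = base frame: x ahead of the robot, y to its left, z up, the work surface at z = 0. Lengths are in m, angles in rad, forces in N, time in s.
With the tool pointing down it reaches from about 0.3 to 0.85 m from the base axis. Payload 5.4 kg.
Tool frame: the origin (TCP) lies between the finger pads; the fingertips stand 25 mm ahead of it and the grasp point (between the pads) lies 6 mm ahead of it; z points along the fingers, x is the direction in which the jaws open and shut, and the axes are right-handed (so a half turn about z gives the same grasp; the last joint's range is limited). The gripper opens to 85 mm and grips with 20 to 120 N. Pads are 22 mm wide; open, the fingers measure 114 mm over their backs; the gripper's body (76 mm by 85 mm) begins 54 mm behind the grasp point. The pads swing forward as they close: fully open they stand 13 mm farther back than shut.
Start: joints at [1, 0.158, 1.597, -0, 1.386, -0.21], TCP at [0.203, 0.538, 0.256] pointing down, gripper open.
Joint ranges: [-2.91, 2.91], [-0.94, 2.29], [0.18, 2.7], [-1.29, 4.43], [0.17, 2.64], [-3, 3]. Speed limits (rad/s): [2.57, 2.57, 3.14, 3.14, 3.14, 3.14].

INTERFACE

Orientations are given as a unit quaternion [x, y, z, w].
In Python, from workcell import bot gives the robot as it stands. The module is installed in compiled form; this text tells all that it offers.
- The arm moves only by the tool arm_command, never from a script. Its arguments are lists of equal length, an entry for each row: "xyz": the shift along the tool's x, y, z in cm, a list of three; "delta_rot": the turn, a rotation vector about the tool's x, y, z in degrees, a list of three; "fingers": the opening, from 0 (shut) to 1 (fully open). In form: {"xyz": [[tx, ty, tz], ...], "delta_rot": [[wx, wy, wz], ...], "fingers": [fingers, ...]}. A call has 1 to 5 rows; each row shifts and turns the commanded pose from where the row before left it, along the tool's axes as they then stand; what a row does not reach is not made up. A row lasts 1/10 s, in which the tool goes at most 50 mm and 8.59 degrees, less where a joint would pass 70% of its speed; a pose out of reach is approached as far as the arm can. A call with a gripper value outside its range is refused whole. The fingers move at their own pace and stop on an object; "newtons" is the grip in N (left out, the last holds). Time passes only in rows, so rows that do not move let the fingers close. It gives the time, the measured TCP pose, the force and the opening at its end, in the units of the state.
- bot.observe(): the state, without advancing time (a new reading comes with each control period).
- bot.camera(name): name is "side" or "top" or "wrist"; returns (picture, depth): 384x512x3 uint8, blue, green, red; 384x512 float32, m along the optical axis (not along the pixel's ray), 0 where there is no reading.
- bot.camera_model(name): a dict with "fx", "fy", "cx", "cy" (pixels), "rvec" (rotation vector, rad) and "tvec" (3), from world to camera coordinates, as OpenCV has them. Camera axes: x right, y down, z forward; pixel columns grow to the right and rows downward; lengths in m; the calibration is good to about 2 mm. A picture is of the moment at which its call begins: read the wrist's pose just before it. camera_model takes no time and is no camera call; for the wrist camera it gives the pose at the moment of the call.
- bot.sign_off(): hands the job in, once; it reports no verdict.
Trained networks look in the newest picture that a camera, given by its name, has taken for a name from the list of things; names that differ only in an ending like _2 or _b are one class to them, and where a whole thing is asked for, a point or a joint stands for the part that bears it (a point fixed in the world has none). Each returns a list of dicts, best first, with "score" (0 to 1); they miss things now and then, are a little off and sometimes report something else, mostly with a low value. They report only what shows in the picture. A call takes as long as a camera call.
- bot.spot_in(camera, label): "bbox" ([left, top, right, bottom] in pixels, round what is visible of it).
The state is a dict: "time": time; "q": joint angles; "joint_velocities": joint speeds; "effort": joint torques, N m; "tool_pos": TCP position; "tool_rot": TCP orientation; "wrist_force": force on the tool from outside, world axes, zero at the start; "moment": the same for the moment, N m; "finger_gap": opening from 0.0 (shut) to 1.0 (fully open).
Only numpy, scipy, OpenCV 4.12 (cv2) and the standard library are available. Lean on these libraries where they do the work, as an engineer would, in place of code of your own. Each camera call takes 0.05 s, during which the arm holds its last target.

## Working session

There is one attempt and no reset: what is moved stays moved. The work goes in short steps, Python scripts to look and compute and a tool call to move; the robot and the scene stay as the last step left them, time stands still between calls to the robot, and variables do not carry over. Pictures are saved under pics/ and viewed, and the job is handed in when it is done.

Besides the shell and the picture viewer there is one more tool, called after "Request:" as name(argument=value, ...) on one line, values as JSON. arm_command: Moves the arm, as the interface text tells. Its arguments: {"type":"object","properties":{"xyz":{"type":"array","items":{"type":"array","items":{"type":"number"}}},"delta_rot":{"type":"array","items":{"type":"array","items":{"type":"number"}}},"fingers":{"type":"array","items":{"type":"number"}},"newtons":{"type":"number"}},"required":["xyz","delta_rot","fingers"]}

```bash
mkdir -p pics
cat > h.py <<'E'
import numpy as np,cv2
from workcell import bot
from scipy.spatial.transform import Rotation as R
def cam(n):
    m=bot.camera_model(n); im,d=bot.camera(n); return im,d,m
def back(m,u,v,d):
    Rm=cv2.Rodrigues(np.array(m['rvec'],float))[0]; t=np.array(m['tvec'],float).ravel()
    p=np.array([(u-m['cx'])/m['fx']*d,(v-m['cy'])/m['fy']*d,d]); return Rm.T@(p-t)
def cloud(m,d):
    Rm=cv2.Rodrigues(np.array(m['rvec'],float))[0]; t=np.array(m['tvec'],float).ravel()
    v,u=np.mgrid[0:d.shape[0],0:d.shape[1]]
    P=np.stack([(u-m['cx'])/m['fx']*d,(v-m['cy'])/m['fy']*d,d],-1)
    return (P-t)@Rm
def proj(m,p):
    return cv2.projectPoints(np.array(p,float).reshape(-1,1,3),np.array(m['rvec'],float),np.array(m['tvec'],float),np.array([[m['fx'],0,m['cx']],[0,m['fy'],m['cy']],[0,0,1.]]),None)[0].reshape(-1,2)
E
python3 - <<'E'
from h import *
s=bot.observe();print(s)
for n in("top","side"):
    im,d,m=cam(n);cv2.imwrite(f'pics/{n}0.png',im);np.savez(f'{n}0.npz',im=im,d=d)
    print(n,m)
    for l in('tester','knob','log1_mid','log2_mid','log3_mid','index','foot_face','bay'):
        print(l,[(x['bbox'],x['score']) for x in bot.spot_in(n,l)][:3])
E
```

```text
{'time': 0.0, 'q': array([ 9.99866026e-01,  1.59058223e-01,  1.59824747e+00,  1.58615865e-06,
        1.38618687e+00, -2.10128001e-01]), 'joint_velocities': array([ 1.09853456e-04, -7.85175758e-05,  6.50198604e-04,  9.42835147e-04,
       -8.54585221e-04,  1.22371605e-03]), 'effort': array([-1.10281693e-03, -3.96013105e+01, -3.31424654e+01, -2.26179395e-04,
        8.57370032e-03,  2.21116693e-05]), 'tool_pos': array([0.20271658, 0.53748667, 0.25530406]), 'tool_rot': array([ 8.22503508e-01,  5.68759243e-01, -8.77153925e-04,  3.64716543e-04]), 'wrist_force': array([-0.00537394, -0.12662933, -0.36730893]), 'moment': array([-0.04527721,  0.01551506, -0.01118851]), 'finger_gap': 1.0016794673298823}
top {'fx': 448.01901695727963, 'fy': 448.01901695727963, 'cx': 252.13106415181937, 'cy': 188.72955845149835, 'rvec': array([ 2.12879   , -2.13279328,  0.1740922 ]), 'tvec': array([0.0082199 , 0.53616578, 1.42668653])}
tester [([138.5, 96.4, 361.2, 236.0], 0.97)]
knob [([174.5, 153.4, 238.2, 163.6], 0.9)]
log1_mid [([207.1, 169.5, 235.9, 228.0], 0.78), ([320.8, 252.0, 342.9, 274.2], 0.54)]
log2
[... 200 characters left out ...]
fx': 418.82214352281335, 'fy': 418.82214352281335, 'cx': 255.91599766334386, 'cy': 193.9899945245432, 'rvec': array([ 2.13946234, -0.37882504,  0.20617544]), 'tvec': array([-0.46889659,  0.2514468 ,  1.36919971])}
tester [([200.3, 128.4, 339.9, 314.5], 0.81), ([150.5, 188.3, 188.3, 214.0], 0.35)]
knob [([256.3, 126.7, 269.5, 151.4], 0.65), ([200.5, 127.8, 339.9, 315.2], 0.18)]
log1_mid [([221.9, 193.5, 274.4, 223.9], 0.96)]
log2_mid []
log3_mid [([203.1, 167.5, 249.2, 194.7], 0.74), ([341.5, 245.2, 346.4, 273.9], 0.27)]
index [([196.6, 128.8, 335.2, 317.5], 0.81)]
foot_face [([288.5, 180.0, 304.3, 197.3], 0.67), ([264.8, 177.7, 293.4, 183.4], 0.55)]
bay [([199.4, 131.5, 339.9, 315.7], 0.83)]
```

View pics/top0.png

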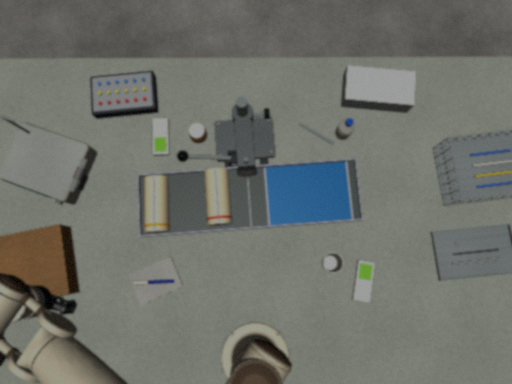

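View pics/side0.png

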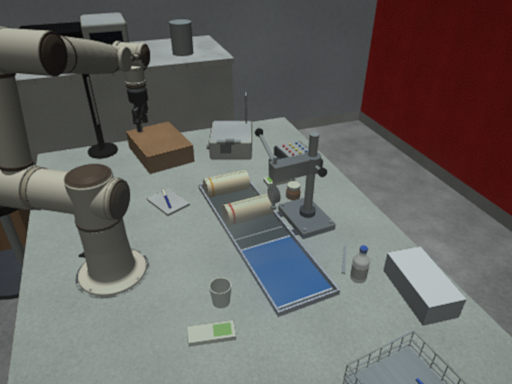

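```bash
cat >> h.py <<'E'
def plane(m,uv,z):
    a=np.array([back(m,u,v,1.) for u,v in uv]); Rm=cv2.Rodrigues(np.array(m['rvec'],float))[0]; c=-Rm.T@np.array(m['tvec'],float).ravel()
    s=(z-c[2])/(a[:,2]-c[2]); return c+(a-c)*s[:,None]
E
python3 - <<'E'
from h import *
f=np.load('top0.npz');im=f['im'];d=f['d'];m=bot.camera_model('top')
hsv=cv2.cvtColor(im,cv2.COLOR_BGR2HSV)
mask=cv2.inRange(hsv,(100,150,60),(125,255,255));mask[:150]=0;mask[235:]=0;mask[:,:255]=0
n,l,st,c=cv2.connectedComponentsWithStats(mask);print(st[1:])
k=1+np.argmax(st[1:,4]);cn=cv2.findContours((l==k).astype(np.uint8),0,1)[0][0].reshape(-1,2)
P=plane(m,cn,0.0)[:,:2]*1000
print(cv2.minAreaRect(P.astype(np.float32)),cv2.boxPoints(cv2.minAreaRect(P.astype(np.float32))))
W=cloud(m,d)
# heights
for u,v in((156,190),(218,190),(183,156),(300,200),(240,108),(240,150)): print((u,v),W[v,u].round(3))
big=cv2.resize(im[80:250,120:380],None,fx=3,fy=3,interpolation=cv2.INTER_CUBIC);cv2.imwrite('pics/crop0.png',big)
# log footprint: cream points with z>.06
for lo,hi in((135,180),(198,236)):
    s=W[165:240,lo:hi].reshape(-1,3);s=s[(s[:,2]>.068)&(s[:,2]<.09)]
    print(len(s),s.mean(0),cv2.minAreaRect((s[:,:2]*1000).astype(np.float32)), s[:,2].max())
s=W[148:165,174:192].reshape(-1,3);s=s[s[:,2]>.28];print('knob',s.mean(0),s.min(0),s.max(0))
E
```

```text
[[ 501  151    1    1    1]
 [ 505  150    1    1    1]
 [ 485  153    2    1    2]
 [ 493  152    1    1    1]
 [ 267  162   83   62 4431]
 [ 506  183    2    1    2]
 [ 491  185    1    1    1]
 [ 496  184    2    1    2]
 [ 499  184    1    1    1]
 [ 480  186    1    1    1]
 [ 482  186    2    1    2]]
((531.3517456054688, -180.6372833251953), (193.66856384277344, 265.8263854980469), 4.209722518920898) [[ 425.02188   -55.191044]
 [ 444.53555  -320.30026 ]
 [ 637.68164  -306.08353 ]
 [ 618.16797   -40.974304]]
(156, 190) [0.527 0.315 0.081]
(218, 190) [0.526 0.116 0.084]
(183, 156) [0.577 0.19  0.331]
(300, 200) [ 0.505 -0.154  0.003]
(240, 108) [0.703 0.038 0.352]
(240, 150) [0.607 0.04  0.279]
1008 [0.48647904 0.31765804 0.07738945] ((487.4394836425781, 318.0205383300781), (180.2554473876953, 68.20024108886719), 2.2192904949188232) 0.08853374836238895
995 [0.50875318 0.1186686  0.07736347] ((510.74957275390625, 118.68630981445312), (180.56175231933594, 65.17084503173828), 4.931565284729004) 0.08871527349925823
knob [0.57739603 0.1887939  0.33471439] [ 0.28908662 -0.00081112  0.30568214] [0.59525915 0.20821627 1.49646385]
```

View pics/crop0.png

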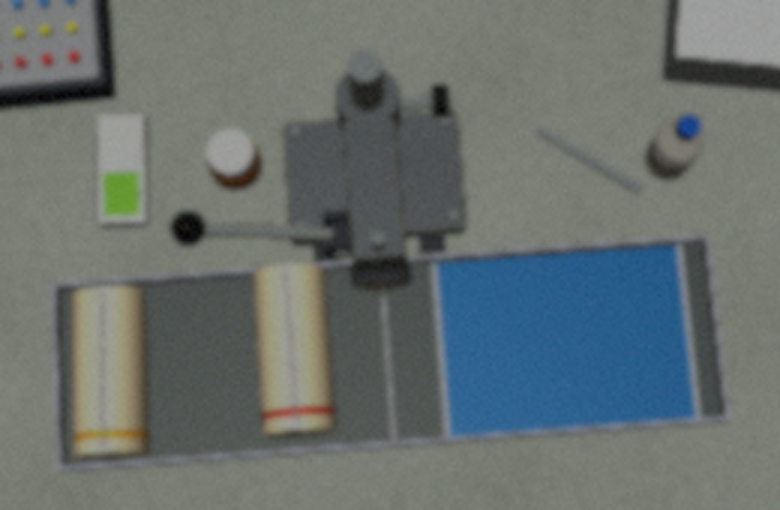

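```bash
cat >> h.py <<'E'
import json
O=np.array([.5765,.0233]);YAW=np.radians(4.21)
def t2w(x,y): c,s=np.cos(YAW),np.sin(YAW); return O+np.array([c*x-s*y,s*x+c*y])
def w2t(p): c,s=np.cos(YAW),np.sin(YAW); d=np.array(p)[:2]-O; return np.array([c*d[0]+s*d[1],-s*d[0]+c*d[1]])
def plan(tw,z,n,yaw=None):
    s=bot.observe();p=np.array(s['tool_pos']);r=R.from_quat(s['tool_rot'])
    yaw=YAW if yaw is None else yaw
    goal=R.from_matrix(np.array([[np.cos(yaw),np.sin(yaw),0],[np.sin(yaw),-np.cos(yaw),0],[0,0,-1.]]))
    rv=(r.inv()*goal).as_rotvec(); T=np.array([*t2w(*tw),z])-p
    X=[];D=[]
    for i in range(n):
        X.append([round(float(a),2) for a in r.inv().apply(T/n)*100]);D.append([round(float(a),1) for a in np.degrees(rv/n)])
        r=r*R.from_rotvec(rv/n)
    print('tcp tester',w2t(p)*1000,'z',p[2]);
    for i in range(0,n,5): print(X[i:i+5],D[i:i+5])
E
python3 - <<'E'
from h import *
plan((-.105,.1),.255,10)
E
```

```text
tcp tester [-334.70086764  540.68912459] z 0.25630552650282695
[[-3.03, 3.94, 0.01], [-2.57, 4.26, 0.01], [-2.07, 4.52, 0.01], [-1.54, 4.73, 0.01], [-0.99, 4.87, 0.01]] [[-0.0, -0.0, 6.5], [-0.0, -0.0, 6.5], [-0.0, -0.0, 6.5], [-0.0, -0.0, 6.5], [-0.0, -0.0, 6.5]]
[[-0.44, 4.95, 0.01], [0.13, 4.97, 0.01], [0.69, 4.92, 0.01], [1.24, 4.81, 0.01], [1.78, 4.64, 0.01]] [[-0.0, -0.0, 6.5], [-0.0, -0.0, 6.5], [-0.0, -0.0, 6.5], [-0.0, -0.0, 6.5], [-0.0, -0.0, 6.5]]
```

Request:
arm_command(xyz=[[-3.0, 3.9, 0], [-2.6, 4.2, 0], [-2.1, 4.5, 0], [-1.5, 4.7, 0], [-1.0, 4.8, 0]], delta_rot=[[0, 0, 6.5], [0, 0, 6.5], [0, 0, 6.5], [0, 0, 6.5], [0, 0, 6.5]], fingers=[0.4, 0.4, 0.4, 0.4, 0.4])

```text
time: 1.4
tool_pos: [0.3328, 0.3262, 0.2565]
tool_rot: [0.949, 0.314, 0.0, -0.0]
wrist_force: [0.6, 0.0, 0.3]
finger_gap: 0.403
```

Request:
arm_command(xyz=[[-0.4, 4.9, 0], [0.1, 4.9, 0], [0.7, 4.9, 0], [1.2, 4.8, 0], [1.8, 4.6, 0]], delta_rot=[[0, 0, 6.5], [0, 0, 6.5], [0, 0, 6.5], [0, 0, 6.5], [0, 0, 6.5]], fingers=[0.4, 0.4, 0.4, 0.4, 0.4])

```text
time: 1.9
tool_pos: [0.4629, 0.1164, 0.2566]
tool_rot: [0.999, 0.035, 0.001, -0.0]
wrist_force: [1.8, 0.8, 0.0]
finger_gap: 0.403
```

Run:
```python
from h import *
s=bot.observe();print(s['time'],s['q'],s['wrist_force'],s['finger_gap'])
plan((-.105,.1),.255,5)
im,d,m=cam('wrist');cv2.imwrite('pics/w1.png',im)
print(m)
```

```text
1.9 [-7.59883310e-03 -1.01417438e-01  1.86180312e+00  1.47348987e-04
  1.38019131e+00 -7.81973720e-02] [1.84964546 0.78513678 0.00792698] 0.4029764815440645
tcp tester [-106.43332005  101.21289982] z 0.2566474707368242
[[0.03, 0.02, 0.03], [0.03, 0.02, 0.03], [0.03, 0.02, 0.03], [0.03, 0.02, 0.03], [0.03, 0.02, 0.03]] [[-0.0, -0.0, -0.0], [-0.0, -0.0, -0.0], [-0.0, -0.0, -0.0], [-0.0, -0.0, -0.0], [-0.0, -0.0, -0.0]]
{'fx': 311.92637790084376, 'fy': 311.92637790084376, 'cx': 257.6168384818988, 'cy': 190.36117147981773, 'rvec': array([-2.80589938, -0.09828899, -0.01886989]), 'tvec': array([-0.47011543,  0.03770812,  0.4074779 ])}
```

View pics/w1.png

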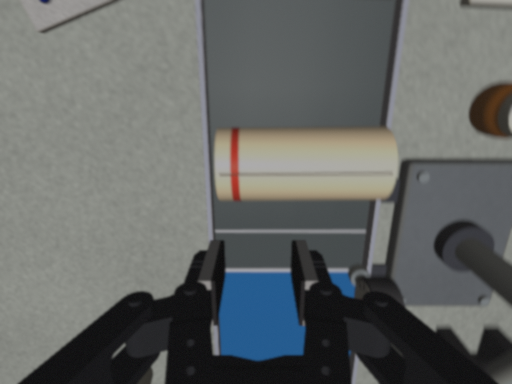

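```bash
cat >> h.py <<'E'
def wristcheck(tag):
    """log positions (tester mm) & index line from wrist depth"""
    im,d,m=cam('wrist');cv2.imwrite(f'pics/{tag}.png',im); return im,d,m
def logs(W,im,show=True,step=3):
    """fit cylinders in point cloud W (world): crown points; returns list (x,y,yaw deg,color)"""
    P=W.reshape(-1,3);C=im.reshape(-1,3).astype(int);c,s=np.cos(YAW),np.sin(YAW);Dm=P[:,:2]-O
    tx=c*Dm[:,0]+s*Dm[:,1];ty=-s*Dm[:,0]+c*Dm[:,1];z=P[:,2]
    k=(z>.05)&(z<.092)&(tx>-.165)&(tx<.035)&(abs(ty)<.36)
    g=np.zeros((220,760),np.uint8);g[((tx[k]+.18)*1000).astype(int).clip(0,219),((ty[k]+.38)*1000).astype(int)]=255
    g=cv2.morphologyEx(g,cv2.MORPH_CLOSE,np.ones((7,7)))
    g=cv2.morphologyEx(g,cv2.MORPH_OPEN,np.ones((15,15)))
    n,l,st,cen=cv2.connectedComponentsWithStats(g);out=[]
    for i in range(1,n):
        if st[i,4]<2500: continue
        r=cv2.minAreaRect(np.argwhere(l==i).astype(np.float32))
        out.append((r[0][0]-180,r[0][1]-380,r[1],r[2]));
        if show: print('log? x %.1f y %.1f size %s ang %.1f'%(r[0][0]-180,r[0][1]-380,np.round(r[1]),r[2]))
    return out
def look(n='top',tag=None):
    im,d,m=cam(n)
    if tag: cv2.imwrite(f'pics/{tag}.png',im)
    print(n,bot.observe()['time']); return logs(cloud(m,d),im)
E
python3 - <<'E'
from h import *
im,d,m=cam('wrist')
print('line',[ (w2t(p)*1000).round(1) for p in plane(m,[(220,231),(290,231),(360,231),(225,270),(340,270),(210,200),(374,200),(207,100),(388,100)],0)])
c=im.astype(int).sum(2); print(c[222:240,290],c[262:278,250])
logs(cloud(m,d),im)
f=np.load('top0.npz'); mt=bot.camera_model('top');print('top');logs(cloud(mt,f['d']),f['im'])
look()
# hand eye check of TCP in image
s=bot.observe();print(proj(m,s['tool_pos']))
E
```

```text
line [array([-153.9,   -6.9]), array([-60.9,  -8.3]), array([32.4, -9.7]), array([-150.2,  -67.4]), array([ 10.2, -69.9]), array([-164.4,   37.4]), array([46.1, 34.3]), array([-160. ,  160.6]), array([ 48.5, 157.9])]
[313 405 438 377 285 236 233 228 230 229 230 227 230 228 234 228 230 227] [381 476 501 457 367 293 281 274 273 276 275 276 275 272 274 279]
log? x -60.5 y 104.2 size [179.  75.] ang 0.4
top
log? x -68.5 y 300.5 size [ 77. 177.] ang 90.0
log? x -60.0 y 100.2 size [178.  77.] ang 0.6
top 2.05
log? x -68.0 y 300.5 size [ 75. 178.] ang 90.0
[[251.70807583 274.66402815]]
```

```bash
cat >> h.py <<'E'
from scipy.optimize import least_squares
def logs(W,im,show=True):
    P=W.reshape(-1,3);c,s=np.cos(YAW),np.sin(YAW);Dm=P[:,:2]-O
    tx=c*Dm[:,0]+s*Dm[:,1];ty=-s*Dm[:,0]+c*Dm[:,1];z=P[:,2]
    k=(z>.05)&(z<.092)&(tx>-.165)&(tx<.035)&(abs(ty)<.36);tx,ty,z=tx[k],ty[k],z[k]
    C=im.reshape(-1,3).astype(int)[k]
    cream=(C[:,2]>100)&(C[:,2]>=C[:,0]-5)
    g=np.zeros((220,760),np.uint8);ix=((tx+.18)*1000).astype(int).clip(0,219);iy=((ty+.38)*1000).astype(int).clip(0,759)
    g[ix[cream],iy[cream]]=255
    g=cv2.morphologyEx(g,cv2.MORPH_CLOSE,np.ones((7,7)));g=cv2.morphologyEx(g,cv2.MORPH_OPEN,np.ones((15,15)))
    n,l,st,cen=cv2.connectedComponentsWithStats(g);out=[]
    for i in range(1,n):
        if st[i,4]<2000: continue
        q=(l[ix,iy]==i)&cream;X,Y,Z=tx[q],ty[q],z[q];xm=np.percentile(X,[1,99])
        f=lambda p:np.hypot((Y-p[0]-p[1]*(X-xm.mean()))*1,Z-.04-p[2])-.04
        r=least_squares(f,[Y.mean(),0,0],loss='soft_l1',f_scale=.003).x
        sel=C[q];col='RY'[0]; sat=sel[:,2]-sel[:,0]
        hot=sel[(sel.max(1)-sel.min(1))>90]; hm=hot.mean(0).round() if len(hot)>5 else None
        out.append((xm.mean()*1000,r[0]*1000))
        if show: print('log x %.1f..%.1f y %.1f yaw %.1fdeg dz %.1f n %d band %s'%(*(xm*1000),r[0]*1000,-np.degrees(r[1]),r[2]*1000,q.sum(),hm))
    return out
E
python3 - <<'E'
from h import *
im,d,m=cam('wrist');logs(cloud(m,d),im)
mt=bot.camera_model('top');f=np.load('top0.npz');logs(cloud(mt,f['d']),f['im'])
def line(im,m,y0,nm):
    c=im.astype(float).sum(2);o=[]
    for x in(-.14,-.12,-.1,-.08,-.06):
        ys=np.arange(y0-.02,y0+.02,.0005);px=proj(m,[[*t2w(x,y),0] for y in ys]).astype(np.float32)
        v=cv2.remap(c.astype(np.float32),px[:,0][None],px[:,1][None],cv2.INTER_LINEAR)[0]
        w=(v-np.median(v)).clip(0);w[w<.5*w.max()]=0;o.append((w*ys).sum()/w.sum()*1000)
    print(nm,np.round(o,1))
line(f['im'],mt,0,'top idx');line(f['im'],mt,-.06,'top -60');line(f['im'],mt,-.34,'top -340')
line(im,m,0,'w idx');line(im,m,-.06,'w -60')
E
```

```text
log x -148.0..27.1 y 103.5 yaw -0.5deg dz -1.2 n 12535 band [ 49.  62. 162.]
log x -156.4..18.7 y 302.4 yaw 1.0deg dz 1.2 n 1191 band [ 55. 118. 151.]
log x -147.1..27.7 y 101.0 yaw -0.5deg dz 1.1 n 1209 band None
top idx [0.5 0.9 0.2 0.8 0.3]
top -60 [-60.8 -60.7 -60.7 -61.  -61.1]
top -340 [-339.1 -338.8 -339.3 -339.2 -339.3]
w idx [2.3 2.2 2.2 2.2 2.2]
w -60 [-58.2 -58.2 -58.2 -58.2 -75.3]
```

Request:
arm_command(xyz=[[0, -0.9, 4.5], [0, -1.0, 4.5], [0, 0, 4.0], [0, 0, 1.2], [0, 0, 0]], delta_rot=[[0, 0, 0], [0, 0, 0], [0, 0, 0], [0, 0, 0], [0, 0, 0]], fingers=[0.4, 0.4, 0.4, 0.4, 0.4])

```text
time: 2.6
tool_pos: [0.4589, 0.1383, 0.113]
tool_rot: [0.999, 0.039, -0.002, -0.0]
wrist_force: [-0.2, -0.3, 0.6]
finger_gap: 0.4
```

Request:
arm_command(xyz=[[0, 0, 0.3], [0, 0, 0.2], [0, 0, 0]], delta_rot=[[0, 0, 0], [0, 0, 0], [0, 0, 0]], fingers=[0.4, 0.4, 0.4])

```text
time: 2.9
tool_pos: [0.4619, 0.1374, 0.1108]
tool_rot: [0.999, 0.038, 0.001, -0.0]
wrist_force: [0.3, 0.0, 0.3]
finger_gap: 0.4
```

Request:
arm_command(xyz=[[0, 0, 0.3], [0, 0, 0.2], [0, 0, 0.1], [0, 0, 0]], delta_rot=[[0, 0, 0], [0, 0, 0], [0, 0, 0], [0, 0, 0]], fingers=[0.4, 0.4, 0.4, 0.4])

```text
time: 3.3
tool_pos: [0.4605, 0.1373, 0.1031]
tool_rot: [0.999, 0.038, -0.0, -0.0]
wrist_force: [-0.1, -0.3, -0.9]
finger_gap: 0.398
```

Request:
arm_command(xyz=[[0, 0, 0.1], [0, 0, 0.1], [0, 0, 0]], delta_rot=[[0, 0, 0], [0, 0, 0], [0, 0, 0]], fingers=[0.4, 0.4, 0.4])

```text
time: 3.6
tool_pos: [0.461, 0.1375, 0.1019]
tool_rot: [0.999, 0.038, 0.0, -0.0]
wrist_force: [-1.7, 0.2, 4.2]
finger_gap: 0.402
```

Request:
arm_command(xyz=[[0, 0.8, 0], [0, 1.6, 0], [0, 1.6, 0], [0, 1.6, 0], [0, 0.8, 0]], delta_rot=[[0, 0, 0], [0, 0, 0], [0, 0, 0], [0, 0, 0], [0, 0, 0]], fingers=[0.4, 0.4, 0.4, 0.4, 0.4])

```text
time: 4.1
tool_pos: [0.4667, 0.0722, 0.1033]
tool_rot: [0.999, 0.038, 0.001, 0.001]
wrist_force: [-3.2, 0.2, 10.0]
finger_gap: 0.401
```

Run:
```python
from h import *
print((w2t(bot.observe()['tool_pos'])*1000).round(1),bot.observe()['wrist_force']);look('top','t2')
```

```text
[-105.9   56.8] [-3.18450541  0.15862486 10.00491169]
top 4.15
log x -156.3..20.0 y 302.8 yaw 1.2deg dz 1.0 n 1196 band [ 58. 123. 154.]
```

Run:
```python
from h import *
look('side','s2');look('wrist','w2')
```

```text
side 4.2
log x -149.6..-70.4 y 72.2 yaw -0.9deg dz 2.9 n 226 band None
log x -59.7..6.8 y 72.4 yaw -0.4deg dz 1.9 n 215 band None
wrist 4.25
log x -147.7..20.7 y 70.3 yaw -0.5deg dz -1.2 n 39069 band [ 45.  57. 156.]
```

View pics/s2.png

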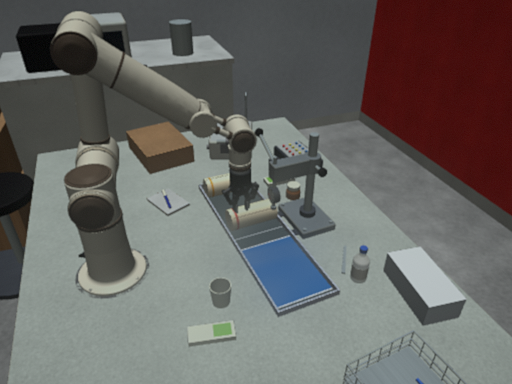

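View pics/w2.png

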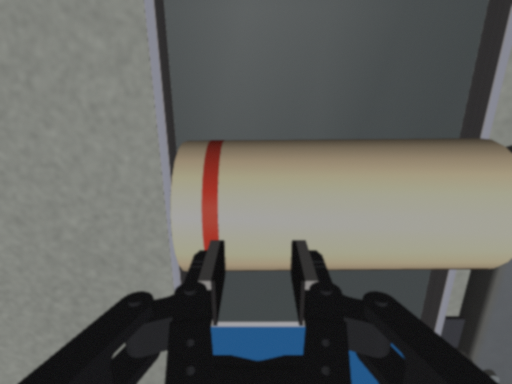

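Request:
arm_command(xyz=[[0, 0, -1.2], [0, -3.1, 0], [0, 0, 1.0], [0, 0, 0.2]], delta_rot=[[0, 0, 0], [0, 0, 0], [0, 0, 0], [0, 0, 0]], fingers=[0.4, 0.4, 0.4, 0.4])

```text
time: 4.65
tool_pos: [0.4634, 0.1048, 0.1013]
tool_rot: [0.999, 0.038, 0.0, -0.0]
wrist_force: [-3.5, 2.3, 15.0]
finger_gap: 0.396
```

Request:
arm_command(xyz=[[0, 0.8, 0], [0, 1.7, 0], [0, 1.8, 0], [0, 1.7, 0], [0, 0.8, 0]], delta_rot=[[0, 0, 0], [0, 0, 0], [0, 0, 0], [0, 0, 0], [0, 0, 0]], fingers=[0.4, 0.4, 0.4, 0.4, 0.4])

```text
time: 5.15
tool_pos: [0.4694, 0.0344, 0.103]
tool_rot: [0.999, 0.037, 0.001, 0.001]
wrist_force: [-2.5, -1.0, 10.0]
finger_gap: 0.402
```

Run:
```python
from h import *
print((w2t(bot.observe()['tool_pos'])*1000).round(1),bot.observe()['wrist_force']);look('wrist','w3')
```

```text
[-106.    18.9] [-2.48334185 -0.95163475  9.95707153]
wrist 5.2
log x -147.4..20.2 y 34.8 yaw -0.5deg dz -1.2 n 39730 band [ 45.  56. 155.]
```

Request:
arm_command(xyz=[[0, 0, -1.2], [0, -3.4, 0], [0, 0, 0.8], [0, 0, 0.3], [0, 0, 0.1]], delta_rot=[[0, 0, 0], [0, 0, 0], [0, 0, 0], [0, 0, 0], [0, 0, 0]], fingers=[0.4, 0.4, 0.4, 0.4, 0.4])

```text
time: 5.7
tool_pos: [0.4654, 0.0702, 0.1014]
tool_rot: [0.999, 0.038, -0.001, -0.0]
wrist_force: [-4.7, 1.7, 10.9]
finger_gap: 0.398
```

Request:
arm_command(xyz=[[0, 0.8, 0], [0, 1.7, 0], [0, 1.7, 0], [0, 1.6, 0], [0, 0.7, 0]], delta_rot=[[0, 0, 0], [0, 0, 0], [0, 0, 0], [0, 0, 0], [0, 0, 0]], fingers=[0.4, 0.4, 0.4, 0.4, 0.4])

```text
time: 6.2
tool_pos: [0.4717, 0.0032, 0.1032]
tool_rot: [0.999, 0.037, 0.001, 0.001]
wrist_force: [-3.9, -0.7, 11.1]
finger_gap: 0.402
```

```bash
cat >> h.py <<'E'
def line(im,m,y0,nm):
    c=im.astype(float).sum(2);o=[]
    for x in(-.14,-.12,-.1,-.08,-.06,-.04,-.02,0):
        ys=np.arange(y0-.02,y0+.02,.0005);px=proj(m,[[*t2w(x,y),0] for y in ys]).astype(np.float32)
        v=cv2.remap(c.astype(np.float32),px[:,0][None],px[:,1][None],cv2.INTER_LINEAR)[0]
        w=(v-np.median(v)).clip(0);w[w<.5*w.max()]=0;o.append((w*ys).sum()/w.sum()*1000)
    print(nm,np.round(o,1))
E
python3 - <<'E'
from h import *
print((w2t(bot.observe()['tool_pos'])*1000).round(1),bot.observe()['wrist_force']);look('wrist','w4');look('side')
E
```

```text
[-106.   -12.3] [-3.94276226 -0.74843975 11.05422074]
wrist 6.25
log x -146.4..18.5 y 1.4 yaw -0.5deg dz -1.2 n 37175 band [ 46.  57. 156.]
side 6.3
log x -113.2..29.0 y 2.2 yaw -0.7deg dz 1.7 n 467 band None
```

View pics/w4.png

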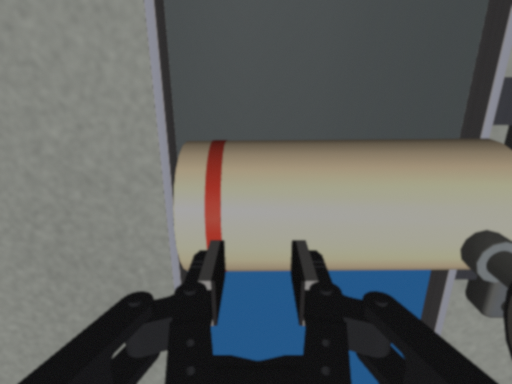

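Request:
arm_command(xyz=[[0, 0, -1.5], [0, 0, -4.5], [0, 0, -4.9], [0, -2, -4.5], [0, -4, -2.5]], delta_rot=[[0, 0, 0], [0, 0, 0], [0, 0, 0], [0, 0, 0], [0, 0, 0]], fingers=[0.4, 0.4, 0, 0, 0])

```text
time: 6.8
tool_pos: [0.4677, 0.0636, 0.2845]
tool_rot: [0.999, 0.035, 0.003, 0.001]
wrist_force: [1.1, 0.7, 0.2]
finger_gap: 0.001
```

Request:
arm_command(xyz=[[0, -3.5, -3.5], [0, -3.5, -3.5], [0, -3.5, -3.5], [0, -1.5, -1.5], [0, 0, 0]], delta_rot=[[0, 0, 0], [0, 0, 0], [0, 0, 0], [0, 0, 0], [0, 0, 0]], fingers=[0, 0, 0, 0, 0])

```text
time: 7.3
tool_pos: [0.4578, 0.1862, 0.4029]
tool_rot: [0.999, 0.039, 0.002, -0.0]
wrist_force: [0.2, -0.6, -0.2]
finger_gap: -0.003
```

Run:
```python
from h import *
plan((.02,.170),.40,4)
look('side','s5');look('wrist','w5');look('top','t5')
```

```text
tcp tester [-106.44102515  171.18961313] z 0.4028615732079691
[[3.16, 0.04, 0.09], [3.16, 0.04, 0.08], [3.16, 0.04, 0.08], [3.16, 0.03, 0.08]] [[-0.0, -0.1, 0.1], [-0.0, -0.1, 0.1], [-0.0, -0.1, 0.1], [-0.0, -0.1, 0.1]]
side 7.35
log x -146.8..26.3 y 4.2 yaw -0.7deg dz 2.1 n 551 band None
wrist 7.4
log x -156.4..18.7 y 305.2 yaw 1.2deg dz -1.1 n 8301 band [ 40. 132. 169.]
log x -146.9..28.6 y 2.7 yaw -0.5deg dz -1.3 n 3389 band [ 56.  69. 160.]
top 7.45
log x -156.6..-47.4 y 303.3 yaw 0.8deg dz 1.0 n 693 band [ 56. 121. 153.]
log x -146.5..-5.0 y -0.1 yaw -0.8deg dz 1.2 n 980 band None
```

View pics/s5.png

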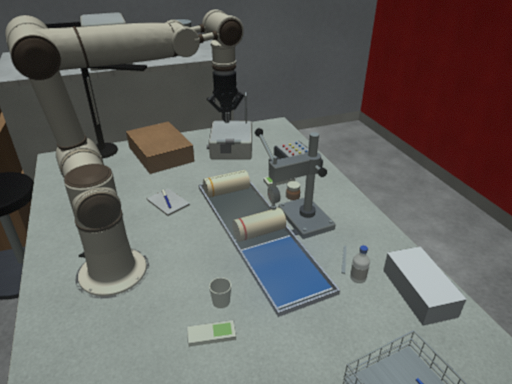

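Request:
arm_command(xyz=[[3.1, 0, 0], [3.2, 0, 0], [3.2, 0, 0], [3.1, 0, 0], [0, 0, 2.5]], delta_rot=[[0, 0, 0], [0, 0, 0], [0, 0, 0], [0, 0, 0], [0, 0, 0]], fingers=[0, 0, 0, 0, 0])

```text
time: 7.95
tool_pos: [0.5865, 0.1925, 0.375]
tool_rot: [0.999, 0.036, 0.001, 0.0]
wrist_force: [-0.3, 0.1, 0.7]
finger_gap: 0.005
```

Run:
```python
from h import *
print((w2t(bot.observe()['tool_pos'])*1000).round(1),bot.observe()['tool_pos'])
im,d,m=cam('wrist');cv2.imwrite('pics/w6.png',im)
im,d,m=cam('side');cv2.imwrite('pics/s6.png',cv2.resize(im[90:250,180:350],None,fx=4,fy=4))
```

```text
[ 22.4 168. ] [0.58646181 0.19252523 0.37495063]
```

View pics/w6.png

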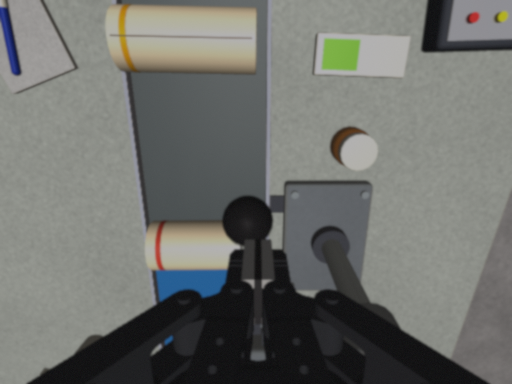

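View pics/s6.png

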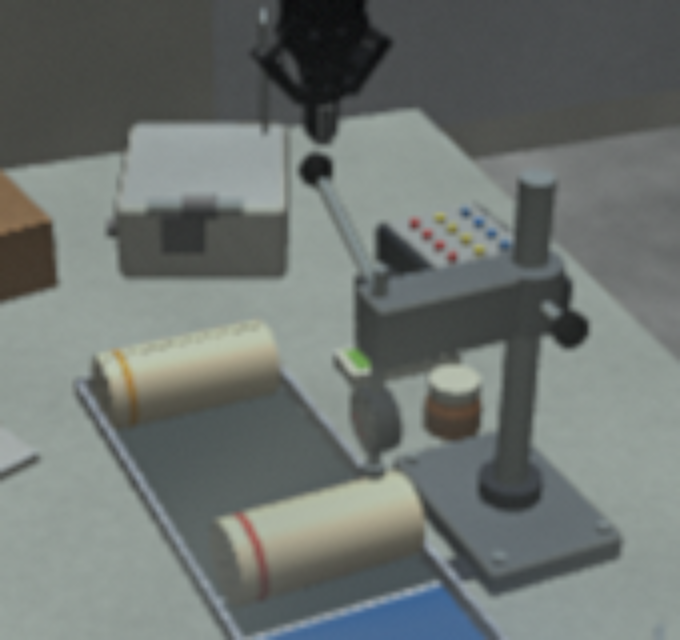

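Run:
```python
from h import *
im,d,m=cam('wrist');W=cloud(m,d)[198:238,228:268].reshape(-1,3)
s=W[(W[:,2]>.28)&(W[:,2]<.345)];A=np.c_[2*s,np.ones(len(s))]
f=lambda c:np.linalg.norm(s-c,axis=1)-.016
c=least_squares(f,s.mean(0)-[0,0,.01],loss='soft_l1',f_scale=.002).x
print(len(s),c,w2t(c)*1000)
```

```text
1256 [0.57990187 0.19569758 0.31421147] [ 16.0487849  171.68265857]
```

Request:
arm_command(xyz=[[-0.4, -0.4, 1.5], [0, -0.4, 1.5], [0, -0.5, 2.0], [0, -0.3, 2.0], [0, -0.1, 2.0]], delta_rot=[[0, 0, 0], [0, 0, 0], [0, 0, 0], [0, 0, 0], [0, 0, 0]], fingers=[0, 0, 0, 0, 0])

```text
time: 8.6
tool_pos: [0.5777, 0.2129, 0.287]
tool_rot: [0.999, 0.038, 0.002, -0.002]
wrist_force: [0.0, 6.4, 5.8]
finger_gap: -0.001
```

Request:
arm_command(xyz=[[0, 0.3, 2.0], [0, 0.5, 2.0], [0, 0.5, 1.6], [0, 0, 0.2], [0, 0, 0]], delta_rot=[[0, 0, 0], [0, 0, 0], [0, 0, 0], [0, 0, 0], [0, 0, 0]], fingers=[0, 0, 0, 0, 0])

```text
time: 9.1
tool_pos: [0.5786, 0.199, 0.229]
tool_rot: [0.999, 0.038, 0.001, -0.001]
wrist_force: [-3.0, 3.9, 7.7]
finger_gap: 0.001
```

Run:
```python
from h import *
print((w2t(bot.observe()['tool_pos'])*1000).round(1),bot.observe()['tool_pos'],bot.observe()['wrist_force'])
im,d,m=cam('side');cv2.imwrite('pics/s7.png',cv2.resize(im[90:250,180:350],None,fx=4,fy=4))
```

```text
[ 15.  175.1] [0.57861768 0.19901267 0.22903412] [-2.97218629  3.94367511  7.7332806 ]
```

View pics/s7.png

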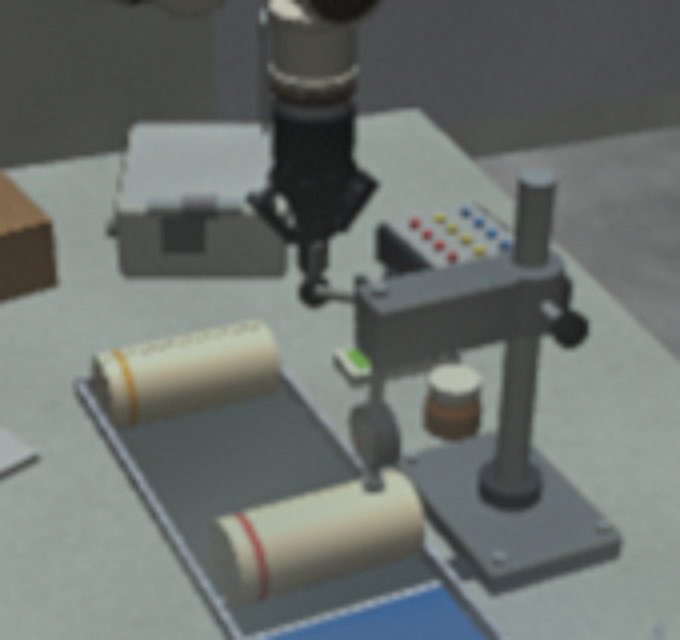

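Request:
arm_command(xyz=[[0, 0.2, 0.2], [0, 0.1, 0.2], [0, 0, 0.1], [0, 0, 0]], delta_rot=[[0, 0, 0], [0, 0, 0], [0, 0, 0], [0, 0, 0]], fingers=[0, 0, 0, 0])

```text
time: 9.55
tool_pos: [0.5791, 0.1966, 0.2254]
tool_rot: [0.999, 0.038, 0.002, -0.001]
wrist_force: [-1.4, 3.9, 9.0]
finger_gap: -0.002
```

Request:
arm_command(xyz=[[0, 0, 0.2], [0, 0, 0.2], [0, 0, 0], [0, 0, 0]], delta_rot=[[0, 0, 0], [0, 0, 0], [0, 0, 0], [0, 0, 0]], fingers=[0, 0, 0, 0])

```text
time: 9.95
tool_pos: [0.5794, 0.1967, 0.2249]
tool_rot: [0.999, 0.038, 0.002, -0.001]
wrist_force: [-10.1, 3.0, 25.2]
finger_gap: 0.0
```

Run:
```python
from h import *
print((w2t(bot.observe()['tool_pos'])*1000).round(1),bot.observe()['tool_pos'],bot.observe()['wrist_force'])
look('side','s8');look('top')
```

```text
[ 15.6 172.7] [0.57936186 0.19665213 0.2249378 ] [-10.09184092   3.0480202   25.17286627]
side 10.0
log x -146.7..26.4 y 4.4 yaw -0.9deg dz 1.9 n 564 band None
top 10.05
log x -146.4..-8.9 y 0.2 yaw -0.7deg dz 1.2 n 945 band None
```

Request:
arm_command(xyz=[[0, 0, 0], [0, -0.4, -1.5], [0, -0.6, -2.0], [0, -0.3, -2.0], [0, 0, -2.0]], delta_rot=[[0, 0, 0], [0, 0, 0], [0, 0, 0], [0, 0, 0], [0, 0, 0]], fingers=[0, 0, 0, 0, 0])

```text
time: 10.55
tool_pos: [0.578, 0.2075, 0.2961]
tool_rot: [0.999, 0.038, 0.001, 0.001]
wrist_force: [1.9, -2.8, 3.8]
finger_gap: 0.0
```

Request:
arm_command(xyz=[[0, 0.2, -2.0], [0, 0.4, -2.0], [0, 0.4, -2.0], [0, 0, -2.0], [0, 0, -1.5]], delta_rot=[[0, 0, 0], [0, 0, 0], [0, 0, 0], [0, 0, 0], [0, 0, 0]], fingers=[0, 0, 0, 0, 0])

```text
time: 11.05
tool_pos: [0.5782, 0.198, 0.3901]
tool_rot: [0.999, 0.038, 0.001, 0.0]
wrist_force: [1.0, -0.8, 1.2]
finger_gap: -0.002
```

Run:
```python
from h import *
plan((-.106,.18),.39,4);plan((-.106,.021),.115,10)
look('side');look('top')
```

```text
tcp tester [ 14.55975643 174.09041446] z 0.39014175657797984
[[-3.01, -0.15, -0.0], [-3.01, -0.15, 0.0], [-3.01, -0.15, 0.0], [-3.01, -0.15, 0.0]] [[0.0, -0.0, 0.0], [0.0, -0.0, 0.0], [0.0, -0.0, 0.0], [0.0, -0.0, 0.0]]
tcp tester [ 14.55975643 174.09041446] z 0.39014175657797984
[[-1.21, 1.53, 2.75], [-1.21, 1.53, 2.75], [-1.21, 1.53, 2.75], [-1.21, 1.53, 2.75], [-1.21, 1.53, 2.75]] [[0.0, -0.0, 0.0], [0.0, -0.0, 0.0], [0.0, -0.0, 0.0], [0.0, -0.0, 0.0], [0.0, -0.0, 0.0]]
[[-1.21, 1.53, 2.75], [-1.21, 1.53, 2.75], [-1.21, 1.53, 2.75], [-1.21, 1.53, 2.75], [-1.21, 1.53, 2.75]] [[0.0, -0.0, 0.0], [0.0, -0.0, 0.0], [0.0, -0.0, 0.0], [0.0, -0.0, 0.0], [0.0, -0.0, 0.0]]
side 11.1
log x -147.0..-41.0 y 4.1 yaw -0.4deg dz 2.2 n 319 band None
log x -144.8..-47.9 y 305.8 yaw 1.2deg dz 2.0 n 194 band None
top 11.15
log x -146.4..-5.6 y -0.1 yaw -0.6deg dz 1.1 n 964 band None
```

Request:
arm_command(xyz=[[-3.0, 1.5, 0], [-3.0, 3.0, 0], [-3.0, 3.0, 0], [-3.0, 3.0, 1], [0, 3.0, 4]], delta_rot=[[0, 0, 0], [0, 0, 0], [0, 0, 0], [0, 0, 0], [0, 0, 0]], fingers=[0.4, 0.4, 0.4, 0.4, 0.4])

```text
time: 11.65
tool_pos: [0.4685, 0.0539, 0.3416]
tool_rot: [0.999, 0.038, 0.004, 0.001]
wrist_force: [1.8, -0.2, 0.2]
finger_gap: 0.398
```

Request:
arm_command(xyz=[[0, 1.8, 4.5], [0, 0, 5], [0, 0, 5], [0, 0, 5], [0, 0, 3.2]], delta_rot=[[0, 0, 0], [0, 0, 0], [0, 0, 0], [0, 0, 0], [0, 0, 0]], fingers=[0.4, 0.4, 0.4, 0.4, 0.4])

```text
time: 12.15
tool_pos: [0.4668, 0.0373, 0.1065]
tool_rot: [0.999, 0.038, -0.003, -0.001]
wrist_force: [0.0, -0.5, 0.1]
finger_gap: 0.399
```

Run:
```python
from h import *
plan((-.106,.02),.102,1)
look('wrist');look('side')
```

```text
tcp tester [-108.41825203   22.02634165] z 0.10647021726361447
[[0.24, 0.2, 0.45]] [[-0.1, 0.4, 0.1]]
wrist 12.2
log x -142.8..27.0 y 2.6 yaw -0.5deg dz -1.2 n 27677 band [ 42.  54. 155.]
side 12.25
log x -146.9..24.4 y 4.3 yaw -0.4deg dz 2.0 n 606 band None
```

Request:
arm_command(xyz=[[0.2, 0.2, 0], [0, 0, 0.2], [0, 0, 0]], delta_rot=[[0, 0, 0], [0, 0, 0], [0, 0, 0]], fingers=[0.4, 0.4, 0.4])

```text
time: 12.55
tool_pos: [0.4741, 0.0346, 0.1113]
tool_rot: [0.999, 0.038, 0.002, 0.0]
wrist_force: [0.4, -0.9, -0.0]
finger_gap: 0.405
```

Request:
arm_command(xyz=[[-0.3, 0, 0.3], [0, 0, 0.3], [0, 0, 0.2], [0, 0, 0.1], [0, 0, 0]], delta_rot=[[0, 0, 0], [0, 0, 0], [0, 0, 0], [0, 0, 0], [0, 0, 0]], fingers=[0.4, 0.4, 0.4, 0.4, 0.4])

```text
time: 13.05
tool_pos: [0.47, 0.0348, 0.1021]
tool_rot: [0.999, 0.038, 0.0, -0.0]
wrist_force: [-6.3, 1.8, 15.6]
finger_gap: 0.398
```

Run:
```python
from h import *
plan((-.106,.02),.102,1)
```

```text
tcp tester [-105.40704702   19.26713336] z 0.10211928064724504
[[-0.06, -0.07, 0.01]] [[-0.0, -0.0, 0.1]]
```

Request:
arm_command(xyz=[[0, 0.8, -0.1], [0, 1.8, 0], [0, 2.0, 0], [0, 1.9, 0], [0, 0.9, 0]], delta_rot=[[0, 0, 0], [0, 0, 0], [0, 0, 0], [0, 0, 0], [0, 0, 0]], fingers=[0.4, 0.4, 0.4, 0.4, 0.4])

```text
time: 13.55
tool_pos: [0.4759, -0.0406, 0.1021]
tool_rot: [0.999, 0.037, 0.001, 0.001]
wrist_force: [0.9, -0.7, 1.2]
finger_gap: 0.394
```

Request:
arm_command(xyz=[[0, 0, -1.2], [0, -3.7, 0], [0, 0, 0.8], [0, 0, 0.3], [0, 0, 0.1]], delta_rot=[[0, 0, 0], [0, 0, 0], [0, 0, 0], [0, 0, 0], [0, 0, 0]], fingers=[0.4, 0.4, 0.4, 0.4, 0.4])

```text
time: 14.05
tool_pos: [0.4717, -0.0019, 0.1007]
tool_rot: [0.999, 0.038, -0.001, -0.0]
wrist_force: [0.6, -0.3, 0.3]
finger_gap: 0.4
```

Run:
```python
from h import *
print((w2t(bot.observe()['tool_pos'])*1000).round(1),bot.observe()['wrist_force']);look('wrist')
```

```text
[-106.4  -17.5] [ 0.55864409 -0.29179526  0.3140156 ]
wrist 14.1
log x -126.0..-87.3 y -42.1 yaw -0.6deg dz -1.2 n 7749 band [ 45.  57. 166.]
log x -72.8..27.6 y -41.4 yaw -0.6deg dz -1.2 n 15744 band None
```

Request:
arm_command(xyz=[[0, 1.0, 0], [0, 2.0, 0], [0, 2.2, 0], [0, 2.2, 0], [0, 1.0, 0]], delta_rot=[[0, 0, 0], [0, 0, 0], [0, 0, 0], [0, 0, 0], [0, 0, 0]], fingers=[0.4, 0.4, 0.4, 0.4, 0.4])

```text
time: 14.6
tool_pos: [0.4796, -0.0889, 0.1025]
tool_rot: [0.999, 0.037, 0.001, 0.001]
wrist_force: [-0.0, 0.3, 0.6]
finger_gap: 0.401
```

Request:
arm_command(xyz=[[0, 0, -1.2], [0, -3.7, 0], [0, 0, 0.8], [0, 0, 0.3], [0, 0, 0.1]], delta_rot=[[0, 0, 0], [0, 0, 0], [0, 0, 0], [0, 0, 0], [0, 0, 0]], fingers=[0.4, 0.4, 0.4, 0.4, 0.4])

```text
time: 15.1
tool_pos: [0.4753, -0.0489, 0.1008]
tool_rot: [0.999, 0.038, -0.001, -0.0]
wrist_force: [-0.2, 0.2, 0.4]
finger_gap: 0.396
```

Run:
```python
from h import *
print((w2t(bot.observe()['tool_pos'])*1000).round(1),bot.observe()['wrist_force']);look('wrist');look('top')
```

```text
[-106.2  -64.6] [-0.19098105  0.1606952   0.35158372]
wrist 15.15
log x -126.4..-86.5 y -92.2 yaw -0.6deg dz -1.2 n 7799 band [ 44.  56. 161.]
log x -69.8..29.3 y -91.4 yaw -0.6deg dz -1.2 n 17319 band None
top 15.2
log x -156.3..20.1 y 302.6 yaw 1.1deg dz 1.1 n 1211 band [ 57. 121. 153.]
log x -6.0..33.6 y -93.5 yaw -2.3deg dz 1.7 n 196 band None
```

Request:
arm_command(xyz=[[0, 1.0, 0], [0, 2.2, 0], [0, 2.3, 0], [0, 2.3, 0], [0, 1.0, 0]], delta_rot=[[0, 0, 0], [0, 0, 0], [0, 0, 0], [0, 0, 0], [0, 0, 0]], fingers=[0.4, 0.4, 0.4, 0.4, 0.4])

```text
time: 15.7
tool_pos: [0.4834, -0.1399, 0.1024]
tool_rot: [0.999, 0.037, 0.001, 0.001]
wrist_force: [-0.1, -0.3, 0.9]
finger_gap: 0.398
```

Request:
arm_command(xyz=[[0, 0, -1.2], [0, -3.7, 0], [0, 0, 0.8], [0, 0, 0.3], [0, 0, 0.1]], delta_rot=[[0, 0, 0], [0, 0, 0], [0, 0, 0], [0, 0, 0], [0, 0, 0]], fingers=[0.4, 0.4, 0.4, 0.4, 0.4])

```text
time: 16.2
tool_pos: [0.4793, -0.0996, 0.1009]
tool_rot: [0.999, 0.038, -0.001, -0.0]
wrist_force: [0.2, 0.5, 0.4]
finger_gap: 0.403
```

Run:
```python
from h import *
plan((-.106,-.1),.1,1);print(bot.observe()['wrist_force']);look('wrist');look('top')
```

```text
tcp tester [-106.01073166 -115.472589  ] z 0.10085113738856946
[[0.01, -1.55, 0.09]] [[-0.0, 0.1, 0.2]]
[0.24702106 0.53882476 0.40353061]
wrist 16.25
log x -125.8..-86.6 y -141.7 yaw -0.5deg dz -1.2 n 7679 band [ 44.  56. 159.]
log x -71.4..29.3 y -140.9 yaw -0.6deg dz -1.2 n 17689 band None
top 16.3
log x -156.3..20.0 y 302.5 yaw 1.1deg dz 1.1 n 1216 band [ 58. 123. 154.]
```

Request:
arm_command(xyz=[[0, 1.0, 0], [0, 2.2, 0], [0, 2.3, 0], [0, 2.3, 0], [0, 1.0, 0]], delta_rot=[[0, 0, 0], [0, 0, 0], [0, 0, 0], [0, 0, 0], [0, 0, 0]], fingers=[0.4, 0.4, 0.4, 0.4, 0.4])

```text
time: 16.8
tool_pos: [0.4871, -0.1908, 0.1024]
tool_rot: [0.999, 0.037, 0.001, 0.001]
wrist_force: [1.5, 0.4, 1.4]
finger_gap: 0.4
```

Request:
arm_command(xyz=[[0, 0, -1.2], [0, -3.7, 0], [0, 0, 0.8], [0, 0, 0.3], [0, 0, 0.1]], delta_rot=[[0, 0, 0], [0, 0, 0], [0, 0, 0], [0, 0, 0], [0, 0, 0]], fingers=[0.4, 0.4, 0.4, 0.4, 0.4])

```text
time: 17.3
tool_pos: [0.4831, -0.1505, 0.1008]
tool_rot: [0.999, 0.038, -0.001, -0.0]
wrist_force: [0.2, -1.7, 0.0]
finger_gap: 0.398
```

Run:
```python
from h import *
plan((-.106,-.1),.1,1);print(bot.observe()['wrist_force']);look('wrist');look('top')
```

```text
tcp tester [-105.87526774 -166.43990429] z 0.10083864794433871
[[0.0, -6.64, 0.09]] [[-0.0, 0.1, 0.1]]
[ 0.23526286 -1.71891588  0.0132626 ]
wrist 17.35
log x -125.7..-86.5 y -191.8 yaw -0.6deg dz -1.2 n 7754 band [ 43.  55. 157.]
log x -72.4..29.8 y -191.0 yaw -0.6deg dz -1.2 n 18207 band None
top 17.4
log x -156.4..20.0 y 302.7 yaw 1.1deg dz 1.3 n 1203 band [ 59. 124. 155.]
```

Request:
arm_command(xyz=[[0, 1.0, 0], [0, 2.2, 0], [0, 2.3, 0], [0, 2.3, 0], [0, 1.2, 0]], delta_rot=[[0, 0, 0], [0, 0, 0], [0, 0, 0], [0, 0, 0], [0, 0, 0]], fingers=[0.4, 0.4, 0.4, 0.4, 0.4])

```text
time: 17.9
tool_pos: [0.4908, -0.2436, 0.1022]
tool_rot: [0.999, 0.037, 0.001, 0.001]
wrist_force: [-0.5, -0.2, 0.6]
finger_gap: 0.402
```

Request:
arm_command(xyz=[[0, 0, -2], [0, 0, -4.5], [0, -3, -3], [0, -4.8, 0], [0, -4.8, 0]], delta_rot=[[0, 0, 0], [0, 0, 0], [0, 0, 0], [0, 0, 0], [0, 0, 0]], fingers=[0.4, 0.4, 0.4, 0.4, 0.4])

```text
time: 18.4
tool_pos: [0.4812, -0.1145, 0.1975]
tool_rot: [0.999, 0.037, 0.001, 0.0]
wrist_force: [0.0, 1.1, -0.1]
finger_gap: 0.398
```

Request:
arm_command(xyz=[[0, -4.9, 0], [0, -4.9, 0], [0, -4.9, 0], [0, -4.9, 0], [0, -4.9, 0]], delta_rot=[[0, 0, 0], [0, 0, 0], [0, 0, 0], [0, 0, 0], [0, 0, 0]], fingers=[0.4, 0.4, 0.4, 0.4, 0.4])

```text
time: 18.9
tool_pos: [0.4618, 0.1311, 0.1963]
tool_rot: [0.999, 0.038, -0.0, -0.0]
wrist_force: [1.1, 0.3, -0.6]
finger_gap: 0.404
```

Run:
```python
from h import *
look('top')
plan((-.108,.322),.125,6)
```

```text
top 18.95
log x -156.3..20.4 y 302.4 yaw 1.2deg dz 1.0 n 1187 band [ 55. 120. 151.]
log x -141.8..31.9 y -243.6 yaw -0.3deg dz 1.3 n 1175 band None
tcp tester [-107.51361129  122.64657591] z 0.19613469844496023
[[0.02, -3.32, 1.2], [0.01, -3.32, 1.2], [0.01, -3.32, 1.2], [0.0, -3.32, 1.19], [-0.0, -3.32, 1.19]] [[-0.0, 0.0, 0.1], [-0.0, 0.0, 0.1], [-0.0, 0.0, 0.1], [-0.0, 0.0, 0.1], [-0.0, 0.0, 0.1]]
[[-0.0, -3.32, 1.19]] [[-0.0, 0.0, 0.1]]
```

Request:
arm_command(xyz=[[0, -4.9, 0], [0, -4.9, 0.5], [0, -4.8, 1.5], [0, -4.0, 2.5], [0, -1.3, 2.5]], delta_rot=[[0, 0, 0], [0, 0, 0], [0, 0, 0], [0, 0, 0], [0, 0, 0]], fingers=[0.4, 0.4, 0.4, 0.4, 0.4])

```text
time: 19.45
tool_pos: [0.4469, 0.3307, 0.1257]
tool_rot: [0.999, 0.039, 0.0, -0.001]
wrist_force: [0.6, -1.0, -0.8]
finger_gap: 0.398
```

Request:
arm_command(xyz=[[0, 0, 1.0], [0, 0, 0.3], [0, 0, 0]], delta_rot=[[0, 0, 0], [0, 0, 0], [0, 0, 0]], fingers=[0.4, 0.4, 0.4])

```text
time: 19.75
tool_pos: [0.4478, 0.3265, 0.1136]
tool_rot: [0.999, 0.037, -0.0, 0.0]
wrist_force: [0.5, -0.5, 0.4]
finger_gap: 0.399
```

Run:
```python
from h import *
plan((-.108,.322),.1005,1)
look('wrist')
```

```text
tcp tester [-106.06535152  311.8354411 ] z 0.11361491456479232
[[-0.19, -1.02, 1.31]] [[0.0, 0.0, 0.0]]
wrist 19.8
log x -156.2..18.9 y 305.0 yaw 1.2deg dz -1.2 n 31271 band [ 25. 115. 147.]
```

Request:
arm_command(xyz=[[0, -1.0, 0], [0, 0, 0.6], [0, 0, 0.4], [0, 0, 0.2], [0, 0, 0]], delta_rot=[[0, 0, 0], [0, 0, 0], [0, 0, 0], [0, 0, 0], [0, 0, 0]], fingers=[0.4, 0.4, 0.4, 0.4, 0.4])

```text
time: 20.3
tool_pos: [0.4468, 0.3381, 0.1023]
tool_rot: [0.999, 0.038, 0.0, -0.001]
wrist_force: [-2.7, 1.2, 6.0]
finger_gap: 0.401
```

Request:
arm_command(xyz=[[0, 1.0, 0], [0, 2.0, 0], [0, 2.2, 0], [0, 2.0, 0], [0, 1.0, 0]], delta_rot=[[0, 0, 0], [0, 0, 0], [0, 0, 0], [0, 0, 0], [0, 0, 0]], fingers=[0.4, 0.4, 0.4, 0.4, 0.4])

```text
time: 20.8
tool_pos: [0.453, 0.2546, 0.1016]
tool_rot: [0.999, 0.037, 0.0, 0.0]
wrist_force: [0.2, 0.8, -0.2]
finger_gap: 0.403
```

Request:
arm_command(xyz=[[0, 0, -1.2], [0, -3.7, 0], [0, 0, 0.8], [0, 0, 0.3], [0, 0, 0.1]], delta_rot=[[0, 0, 0], [0, 0, 0], [0, 0, 0], [0, 0, 0], [0, 0, 0]], fingers=[0.4, 0.4, 0.4, 0.4, 0.4])

```text
time: 21.3
tool_pos: [0.4492, 0.2925, 0.1006]
tool_rot: [0.999, 0.038, -0.001, 0.0]
wrist_force: [0.2, 0.4, 0.1]
finger_gap: 0.399
```

Run:
```python
from h import *
plan((-.106,.3),.1,1);print(bot.observe()['wrist_force']);look('wrist');look('top')
```

```text
tcp tester [-107.20646553  277.80909196] z 0.10059375704742483
[[0.13, -2.22, 0.06]] [[0.0, 0.1, 0.1]]
[0.21553576 0.37977369 0.0568293 ]
wrist 21.35
log x -127.2..-87.6 y 251.9 yaw 1.0deg dz -1.2 n 7798 band None
log x -71.8..19.5 y 250.2 yaw 1.1deg dz -1.2 n 15483 band None
top 21.4
log x -156.9..20.0 y 249.0 yaw 1.5deg dz 1.3 n 935 band [ 57. 121. 155.]
log x -142.2..32.7 y -243.5 yaw -0.0deg dz 1.3 n 1198 band None
```

Request:
arm_command(xyz=[[0, 1.0, 0], [0, 2.2, 0], [0, 2.3, 0], [0, 2.3, 0], [0, 1.0, 0]], delta_rot=[[0, 0, 0], [0, 0, 0], [0, 0, 0], [0, 0, 0], [0, 0, 0]], fingers=[0.4, 0.4, 0.4, 0.4, 0.4])

```text
time: 21.9
tool_pos: [0.4573, 0.2028, 0.1023]
tool_rot: [0.999, 0.037, 0.001, 0.0]
wrist_force: [-0.3, 0.9, 0.5]
finger_gap: 0.4
```

Request:
arm_command(xyz=[[0, 0, -1.2], [0, -3.7, 0], [0, 0, 0.8], [0, 0, 0.3], [0, 0, 0.1]], delta_rot=[[0, 0, 0], [0, 0, 0], [0, 0, 0], [0, 0, 0], [0, 0, 0]], fingers=[0.4, 0.4, 0.4, 0.4, 0.4])

```text
time: 22.4
tool_pos: [0.4531, 0.2417, 0.1007]
tool_rot: [0.999, 0.038, -0.001, 0.0]
wrist_force: [0.7, 0.4, -0.5]
finger_gap: 0.397
```

Run:
```python
from h import *
plan((-.106,.3),.1,1);print(bot.observe()['wrist_force']);look('wrist');look('top')
```

```text
tcp tester [-107.04701877  226.82374437] z 0.10072108178040778
[[0.12, -7.32, 0.07]] [[0.0, 0.1, 0.1]]
[ 0.72640984  0.44772036 -0.45553036]
wrist 22.45
log x -127.5..-87.1 y 196.7 yaw 1.1deg dz -1.3 n 7758 band None
log x -69.9..18.7 y 195.1 yaw 1.1deg dz -1.2 n 14149 band None
top 22.5
log x -157.8..18.8 y 193.5 yaw 1.2deg dz 1.1 n 819 band [ 56. 119. 151.]
log x -142.2..31.8 y -243.6 yaw -0.6deg dz 1.2 n 1183 band None
```

Request:
arm_command(xyz=[[0, 1.4, 0], [0, 2.3, 0], [0, 2.3, 0], [0, 2.3, 0], [0, 1.0, 0]], delta_rot=[[0, 0, 0], [0, 0, 0], [0, 0, 0], [0, 0, 0], [0, 0, 0]], fingers=[0.4, 0.4, 0.4, 0.4, 0.4])

```text
time: 23.0
tool_pos: [0.4615, 0.1467, 0.1022]
tool_rot: [0.999, 0.037, 0.001, 0.0]
wrist_force: [0.4, 0.8, 0.8]
finger_gap: 0.4
```

Request:
arm_command(xyz=[[0, 0, -1.2], [0, -3.5, 0], [0, 0, 0.8], [0, 0, 0.3], [0, 0, 0.1]], delta_rot=[[0, 0, 0], [0, 0, 0], [0, 0, 0], [0, 0, 0], [0, 0, 0]], fingers=[0.4, 0.4, 0.4, 0.4, 0.4])

```text
time: 23.5
tool_pos: [0.4575, 0.1839, 0.1008]
tool_rot: [0.999, 0.038, -0.001, 0.0]
wrist_force: [0.4, -1.0, 0.3]
finger_gap: 0.402
```

Run:
```python
from h import *
plan((-.106,.3),.1,1);print(bot.observe()['wrist_force']);look('wrist');look('top')
```

```text
tcp tester [-106.8507339   168.90605432] z 0.10082428513637329
[[0.12, -13.11, 0.08]] [[0.0, 0.1, 0.1]]
[ 0.4314335  -0.97920645  0.34511828]
wrist 23.55
log x -126.7..-87.3 y 141.8 yaw 0.9deg dz -1.2 n 7730 band None
log x -70.9..17.6 y 140.3 yaw 1.0deg dz -1.2 n 14667 band None
top 23.6
log x -159.1..18.7 y 139.5 yaw 0.8deg dz 1.7 n 546 band [ 56. 119. 151.]
log x -142.1..30.9 y -243.6 yaw -0.2deg dz 1.1 n 1179 band None
```

Request:
arm_command(xyz=[[0, 1.2, 0], [0, 2.2, 0], [0, 2.3, 0], [0, 2.3, 0], [0, 1.0, 0]], delta_rot=[[0, 0, 0], [0, 0, 0], [0, 0, 0], [0, 0, 0], [0, 0, 0]], fingers=[0.4, 0.4, 0.4, 0.4, 0.4])

```text
time: 24.1
tool_pos: [0.4658, 0.0919, 0.1022]
tool_rot: [0.999, 0.037, 0.001, 0.0]
wrist_force: [0.0, -0.8, -0.1]
finger_gap: 0.401
```

Request:
arm_command(xyz=[[0, 0, -1.2], [0, -3.5, 0], [0, 0, 0.8], [0, 0, 0.3], [0, 0, 0.1]], delta_rot=[[0, 0, 0], [0, 0, 0], [0, 0, 0], [0, 0, 0], [0, 0, 0]], fingers=[0.4, 0.4, 0.4, 0.4, 0.4])

```text
time: 24.6
tool_pos: [0.4617, 0.1292, 0.1008]
tool_rot: [0.999, 0.038, -0.001, 0.0]
wrist_force: [-0.4, -1.0, -0.3]
finger_gap: 0.398
```

Run:
```python
from h import *
plan((-.106,.3),.1,1);print(bot.observe()['wrist_force']);look('wrist','w9');look('side')
```

```text
tcp tester [-106.71458714  114.02506242] z 0.10084860771560986
[[0.12, -18.6, 0.08]] [[0.0, 0.1, 0.2]]
[-0.4013846  -0.97622363 -0.32370341]
wrist 24.65
log x -127.0..-86.9 y 86.7 yaw 0.8deg dz -1.3 n 7749 band None
log x -70.1..17.3 y 85.2 yaw 1.0deg dz -1.2 n 14428 band None
side 24.7
log x -158.4..3.9 y 88.1 yaw 0.8deg dz 2.6 n 460 band None
log x -142.5..33.1 y -240.3 yaw -0.5deg dz 1.1 n 970 band None
```

View pics/w9.png

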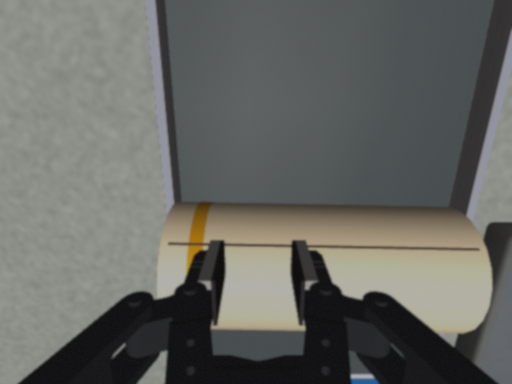

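Request:
arm_command(xyz=[[0, 1.2, 0], [0, 2.2, 0], [0, 2.3, 0], [0, 2.0, 0], [0, 0.8, 0]], delta_rot=[[0, 0, 0], [0, 0, 0], [0, 0, 0], [0, 0, 0], [0, 0, 0]], fingers=[0.4, 0.4, 0.4, 0.4, 0.4])

```text
time: 25.2
tool_pos: [0.4697, 0.0419, 0.1026]
tool_rot: [0.999, 0.037, 0.001, 0.001]
wrist_force: [-0.5, -0.3, 2.7]
finger_gap: 0.399
```

Request:
arm_command(xyz=[[0, 0, -1.2], [0, -3.0, 0], [0, 0, 0.8], [0, 0, 0.3], [0, 0, 0.1]], delta_rot=[[0, 0, 0], [0, 0, 0], [0, 0, 0], [0, 0, 0], [0, 0, 0]], fingers=[0.4, 0.4, 0.4, 0.4, 0.4])

```text
time: 25.7
tool_pos: [0.4662, 0.0746, 0.102]
tool_rot: [0.999, 0.038, -0.001, -0.0]
wrist_force: [-5.9, 2.6, 14.7]
finger_gap: 0.402
```

Run:
```python
from h import *
plan((-.106,.3),.1,1);print(bot.observe()['wrist_force']);look('wrist');look('side')
```

```text
tcp tester [-106.27678216   59.23190016] z 0.10195219068453369
[[0.09, -24.08, 0.21]] [[-0.0, 0.1, 0.2]]
[-5.90546563  2.60511204 14.69283199]
wrist 25.75
log x -159.4..15.8 y 40.7 yaw 1.0deg dz -1.2 n 29917 band [ 26. 120. 159.]
side 25.8
log x -161.2..-86.6 y 43.8 yaw 1.3deg dz 2.6 n 260 band None
log x -142.8..31.5 y -240.4 yaw -0.4deg dz 1.2 n 963 band None
log x -78.2..12.9 y 42.5 yaw 2.0deg dz 2.9 n 249 band None
```

Request:
arm_command(xyz=[[0, 0.8, -0.05], [0, 1.4, 0], [0, 1.4, 0], [0, 1.3, 0], [0, 0.6, 0]], delta_rot=[[0, 0, 0], [0, 0, 0], [0, 0, 0], [0, 0, 0], [0, 0, 0]], fingers=[0.4, 0.4, 0.4, 0.4, 0.4])

```text
time: 26.3
tool_pos: [0.4712, 0.0179, 0.1037]
tool_rot: [0.999, 0.038, 0.0, 0.001]
wrist_force: [-5.6, -1.5, 14.7]
finger_gap: 0.402
```

Run:
```python
from h import *
plan((-.106,.3),.1,1);print(bot.observe()['wrist_force']);look('wrist');look('side')
```

```text
tcp tester [-105.42626262    2.33538564] z 0.10370546840346892
[[-0.01, -29.77, 0.34]] [[0.1, -0.0, 0.1]]
[-5.5571542  -1.54722628 14.73991903]
wrist 26.35
log x -160.1..15.0 y 12.0 yaw 1.0deg dz -1.2 n 39380 band [ 25. 122. 157.]
side 26.4
log x -161.0..12.9 y 12.8 yaw 1.1deg dz 1.6 n 542 band None
log x -142.9..30.2 y -240.3 yaw -0.2deg dz 1.1 n 987 band None
```

Request:
arm_command(xyz=[[0, 0.5, 0], [0, 0.6, 0], [0, 0.6, 0], [0, 0.4, 0], [0, 0, 0]], delta_rot=[[0, 0, 0], [0, 0, 0], [0, 0, 0], [0, 0, 0], [0, 0, 0]], fingers=[0.4, 0.4, 0.4, 0.4, 0.4])

```text
time: 26.9
tool_pos: [0.4723, -0.0022, 0.1021]
tool_rot: [0.999, 0.037, -0.0, 0.0]
wrist_force: [-1.3, -0.9, 5.6]
finger_gap: 0.399
```

Run:
```python
from h import *
plan((-.106,.3),.1,1);print(bot.observe()['wrist_force']);look('wrist');look('side')
```

```text
tcp tester [-105.78925386  -17.76896473] z 0.10210098910125608
[[0.02, -31.78, 0.2]] [[0.0, 0.0, 0.1]]
[-1.29461372 -0.86355663  5.59076207]
wrist 26.95
log x -160.4..14.2 y 1.8 yaw 1.0deg dz -1.2 n 42295 band [ 24. 120. 154.]
side 27.0
log x -143.3..30.5 y -240.4 yaw -0.4deg dz 1.1 n 949 band None
log x -59.3..12.8 y 3.6 yaw 1.0deg dz 2.4 n 211 band None
```

Centred (~0 to 1 mm). Lift off and go to the knob as before.

Request:
arm_command(xyz=[[0, 0, -1.5], [0, 0, -4.5], [0, 0, -4.9], [0, -2, -4.5], [0, -4, -2.5]], delta_rot=[[0, 0, 0], [0, 0, 0], [0, 0, 0], [0, 0, 0], [0, 0, 0]], fingers=[0.4, 0.4, 0, 0, 0])

```text
time: 27.5
tool_pos: [0.4691, 0.0576, 0.2848]
tool_rot: [0.999, 0.036, 0.003, 0.001]
wrist_force: [1.5, -0.1, -0.7]
finger_gap: 0.002
```

Request:
arm_command(xyz=[[0, -3.7, -3.5], [0, -3.7, -3.5], [0, -3.7, -3.0], [0, -2.0, -1.5], [0, 0, 0]], delta_rot=[[0, 0, 0], [0, 0, 0], [0, 0, 0], [0, 0, 0], [0, 0, 0]], fingers=[0, 0, 0, 0, 0])

```text
time: 28.0
tool_pos: [0.4581, 0.1901, 0.3969]
tool_rot: [0.999, 0.04, 0.002, -0.001]
wrist_force: [0.1, -1.2, -0.5]
finger_gap: 0.004
```

Run:
```python
from h import *
plan((.018,.172),.40,4)
look('side');look('wrist','w5');look('top','t5')
```

```text
tcp tester [-105.82360001  175.07357175] z 0.3968597709669607
[[3.1, 0.1, -0.07], [3.1, 0.09, -0.07], [3.1, 0.09, -0.07], [3.1, 0.08, -0.08]] [[-0.0, -0.1, 0.1], [-0.0, -0.1, 0.1], [-0.0, -0.1, 0.1], [-0.0, -0.1, 0.1]]
side 28.05
log x -161.7..10.9 y 4.2 yaw 0.5deg dz 1.7 n 582 band None
log x -143.3..31.6 y -240.0 yaw -0.4deg dz 1.4 n 921 band None
wrist 28.1
log x -160.0..15.5 y 3.0 yaw 1.0deg dz -1.3 n 3161 band [ 44. 130. 164.]
top 28.15
log x -160.4..-5.3 y 0.7 yaw 1.0deg dz 1.2 n 1080 band [ 55. 121. 153.]
log x -142.2..31.7 y -243.7 yaw -0.3deg dz 1.3 n 1183 band None
```

Request:
arm_command(xyz=[[3.1, 0, 0], [3.1, 0, 0], [3.1, 0.2, 0], [2.9, 0.2, 0], [0, 0, 2.0]], delta_rot=[[0, 0, 0], [0, 0, 0], [0, 0, 0], [0, 0, 0], [0, 0, 0]], fingers=[0, 0, 0, 0, 0])

```text
time: 28.65
tool_pos: [0.5831, 0.1907, 0.3738]
tool_rot: [0.999, 0.036, 0.001, 0.0]
wrist_force: [-0.6, 0.1, -0.0]
finger_gap: -0.001
```

Run:
```python
from h import *
plan((.018,.172),.375,1)
look('side')
```

```text
tcp tester [ 18.85155326 166.4372643 ] z 0.3737719439822394
[[-0.09, -0.56, -0.12]] [[0.0, -0.1, -0.1]]
side 28.7
log x -159.4..13.2 y 4.6 yaw 1.0deg dz 2.2 n 574 band None
log x -143.0..30.7 y -240.1 yaw -0.5deg dz 1.2 n 965 band None
```

Request:
arm_command(xyz=[[0, -0.5, 1.4], [0, -0.4, 1.5], [0, -0.5, 2.0], [0, -0.3, 2.0], [0, -0.1, 2.0]], delta_rot=[[0, 0, 0], [0, 0, 0], [0, 0, 0], [0, 0, 0], [0, 0, 0]], fingers=[0, 0, 0, 0, 0])

```text
time: 29.2
tool_pos: [0.5784, 0.2128, 0.2866]
tool_rot: [0.999, 0.038, 0.002, -0.002]
wrist_force: [-0.2, 4.3, 5.7]
finger_gap: -0.002
```

Request:
arm_command(xyz=[[0, 0.3, 2.0], [0, 0.5, 2.0], [0, 0.5, 1.6], [0, 0.2, 0.4], [0, 0, 0.2]], delta_rot=[[0, 0, 0], [0, 0, 0], [0, 0, 0], [0, 0, 0], [0, 0, 0]], fingers=[0, 0, 0, 0, 0])

```text
time: 29.7
tool_pos: [0.5793, 0.1971, 0.2252]
tool_rot: [0.999, 0.038, 0.001, -0.001]
wrist_force: [-4.3, 2.3, 14.5]
finger_gap: -0.003
```

Request:
arm_command(xyz=[[0, 0, 0.2], [0, 0, 0.1], [0, 0, 0]], delta_rot=[[0, 0, 0], [0, 0, 0], [0, 0, 0]], fingers=[0, 0, 0])

```text
time: 30.0
tool_pos: [0.5794, 0.1971, 0.2251]
tool_rot: [0.999, 0.038, 0.001, -0.001]
wrist_force: [-9.2, 2.0, 19.0]
finger_gap: -0.001
```

Request:
arm_command(xyz=[[0, 0, 0.1], [0, 0, 0], [0, 0, 0]], delta_rot=[[0, 0, 0], [0, 0, 0], [0, 0, 0]], fingers=[0, 0, 0])

```text
time: 30.3
tool_pos: [0.5795, 0.1972, 0.225]
tool_rot: [0.999, 0.038, 0.002, -0.001]
wrist_force: [-9.9, 1.2, 23.1]
finger_gap: -0.004
```

Run:
```python
from h import *
print(bot.observe()['wrist_force'])
look('side','s9');look('top')
im=cv2.imread('pics/s9.png');cv2.imwrite('pics/s9c.png',cv2.resize(im[90:250,180:350],None,fx=4,fy=4))
```

```text
[-9.86853839  1.16348828 23.12505161]
side 30.35
log x -161.9..11.2 y 5.0 yaw 1.1deg dz 2.2 n 548 band None
log x -142.2..30.6 y -240.2 yaw -0.4deg dz 1.3 n 953 band None
top 30.4
log x -160.5..-8.9 y 0.6 yaw 0.7deg dz 1.4 n 1055 band [ 55. 120. 152.]
log x -142.2..31.2 y -243.6 yaw -0.4deg dz 1.3 n 1181 band None
```

View pics/s9c.png

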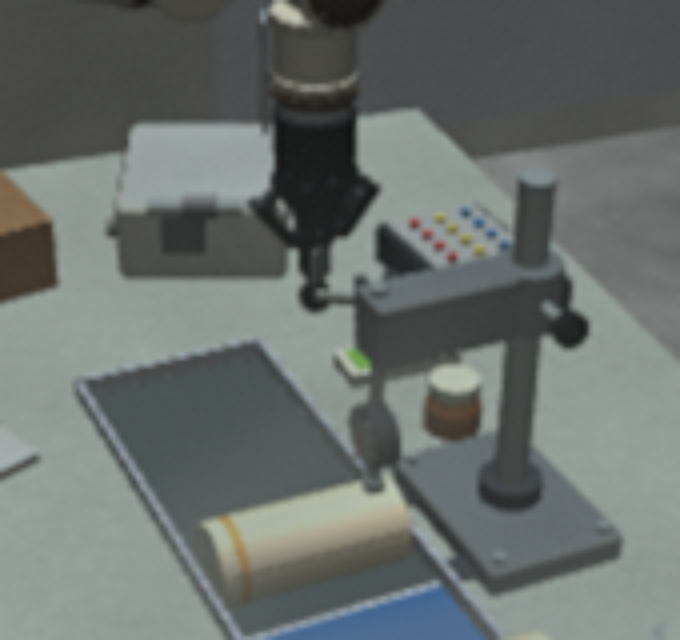

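Request:
arm_command(xyz=[[0, 0, 0], [0, -0.4, -1.5], [0, -0.6, -2.0], [0, -0.3, -2.0], [0, 0, -2.0]], delta_rot=[[0, 0, 0], [0, 0, 0], [0, 0, 0], [0, 0, 0], [0, 0, 0]], fingers=[0, 0, 0, 0, 0])

```text
time: 30.9
tool_pos: [0.5785, 0.2083, 0.2965]
tool_rot: [0.999, 0.038, 0.001, 0.001]
wrist_force: [-0.1, -1.9, 4.2]
finger_gap: 0.001
```

Request:
arm_command(xyz=[[0, 0.2, -2.0], [0, 0.4, -2.0], [0, 0.4, -2.0], [0, 0, -2.0], [0, 0, -1.5]], delta_rot=[[0, 0, 0], [0, 0, 0], [0, 0, 0], [0, 0, 0], [0, 0, 0]], fingers=[0, 0, 0, 0, 0])

```text
time: 31.4
tool_pos: [0.579, 0.1987, 0.3908]
tool_rot: [0.999, 0.038, 0.0, 0.0]
wrist_force: [-0.1, -0.2, -0.4]
finger_gap: -0.002
```

Request:
arm_command(xyz=[[-3.0, 1.5, 0], [-3.0, 3.0, 0], [-3.0, 3.0, 0], [-3.0, 3.0, 1], [0, 3.0, 4]], delta_rot=[[0, 0, 0], [0, 0, 0], [0, 0, 0], [0, 0, 0], [0, 0, 0]], fingers=[0.4, 0.4, 0.4, 0.4, 0.4])

```text
time: 31.9
tool_pos: [0.4696, 0.0544, 0.3438]
tool_rot: [0.999, 0.038, 0.005, 0.001]
wrist_force: [1.0, 0.3, 0.5]
finger_gap: 0.399
```

Request:
arm_command(xyz=[[0, 1.8, 4.5], [0, 0, 5], [0, 0, 5], [0, 0, 5], [0, 0, 2.5]], delta_rot=[[0, 0, 0], [0, 0, 0], [0, 0, 0], [0, 0, 0], [0, 0, 0]], fingers=[0.4, 0.4, 0.4, 0.4, 0.4])

```text
time: 32.4
tool_pos: [0.4675, 0.0379, 0.1147]
tool_rot: [0.999, 0.038, -0.004, -0.001]
wrist_force: [0.2, 0.6, -0.3]
finger_gap: 0.398
```

Request:
arm_command(xyz=[[0, 0, 0], [0, 0, 0], [0, 0, 0]], delta_rot=[[0, 0, 0], [0, 0, 0], [0, 0, 0]], fingers=[0.4, 0.4, 0.4])

```text
time: 32.7
tool_pos: [0.4729, 0.037, 0.1219]
tool_rot: [0.999, 0.038, 0.002, 0.0]
wrist_force: [1.4, -0.5, 0.2]
finger_gap: 0.402
```

Run:
```python
from h import *
plan((-.106,.02),.101,1)
look('wrist');look('side','s10')
im=cv2.imread('pics/s10.png');cv2.imwrite('pics/s10c.png',cv2.resize(im[90:250,180:350],None,fx=4,fy=4))
```

```text
tcp tester [-102.26727717   21.27281544] z 0.1219132562790715
[[-0.38, 0.12, 2.09]] [[0.1, -0.2, 0.1]]
wrist 32.75
log x -160.3..14.8 y 2.9 yaw 1.0deg dz -1.2 n 25952 band [ 30. 128. 163.]
side 32.8
log x -159.7..10.5 y 4.5 yaw 0.6deg dz 1.9 n 598 band None
log x -141.1..30.2 y -240.2 yaw -0.8deg dz 1.5 n 932 band None
```

View pics/s10c.png

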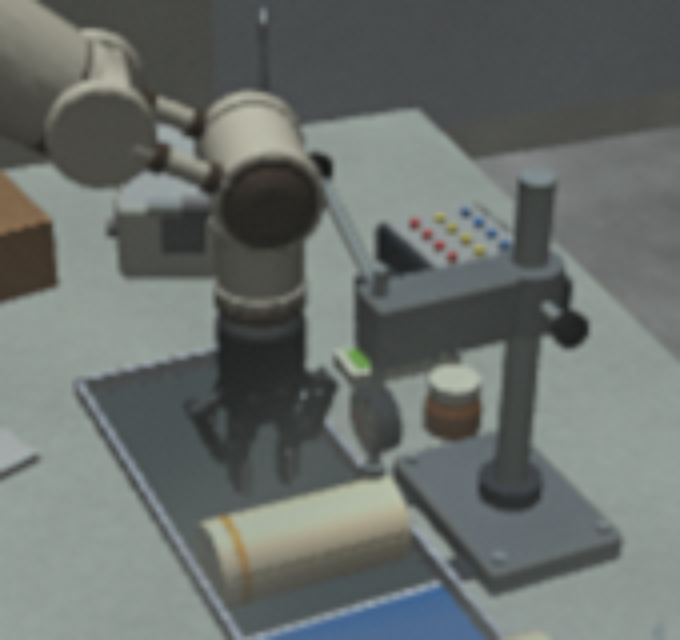

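Request:
arm_command(xyz=[[-0.3, 0, 1.0], [0, 0, 0.5], [0, 0, 0.3], [0, 0, 0.1], [0, 0, 0]], delta_rot=[[0, 0, 0], [0, 0, 0], [0, 0, 0], [0, 0, 0], [0, 0, 0]], fingers=[0.4, 0.4, 0.4, 0.4, 0.4])

```text
time: 33.3
tool_pos: [0.4683, 0.0372, 0.1018]
tool_rot: [0.999, 0.038, -0.001, -0.0]
wrist_force: [-6.2, 3.0, 13.2]
finger_gap: 0.4
```

Run:
```python
from h import *
plan((-.106,.02),.101,1)
```

```text
tcp tester [-106.874367     21.82643236] z 0.10182185150361978
[[0.09, 0.18, 0.08]] [[-0.0, 0.1, 0.1]]
```

Request:
arm_command(xyz=[[0, 0.9, -0.1], [0, 1.8, 0], [0, 2.0, 0], [0, 2.0, 0], [0, 1.0, 0]], delta_rot=[[0, 0, 0], [0, 0, 0], [0, 0, 0], [0, 0, 0], [0, 0, 0]], fingers=[0.4, 0.4, 0.4, 0.4, 0.4])

```text
time: 33.8
tool_pos: [0.4748, -0.0413, 0.1022]
tool_rot: [0.999, 0.037, 0.001, 0.0]
wrist_force: [-0.3, 0.2, 1.1]
finger_gap: 0.4
```

Request:
arm_command(xyz=[[0, 0, -1.2], [0, -3.7, 0], [0, 0, 0.8], [0, 0, 0.3], [0, 0, 0.1]], delta_rot=[[0, 0, 0], [0, 0, 0], [0, 0, 0], [0, 0, 0], [0, 0, 0]], fingers=[0.4, 0.4, 0.4, 0.4, 0.4])

```text
time: 34.3
tool_pos: [0.4707, -0.0027, 0.101]
tool_rot: [0.999, 0.038, -0.001, -0.0]
wrist_force: [0.3, 0.4, -0.1]
finger_gap: 0.399
```

Run:
```python
from h import *
plan((-.106,.02),.101,1);look('wrist');look('side')
```

```text
tcp tester [-107.37879655  -18.12878164] z 0.10100554289698538
[[0.15, -3.81, 0.0]] [[-0.0, 0.1, 0.2]]
wrist 34.35
log x -127.5..-87.6 y -45.9 yaw 0.8deg dz -1.2 n 7718 band None
log x -71.1..14.8 y -47.3 yaw 0.9deg dz -1.2 n 13743 band None
side 34.4
log x -162.4..-31.1 y -45.2 yaw 0.4deg dz 1.8 n 470 band None
log x -143.2..31.7 y -240.3 yaw -0.4deg dz 1.3 n 941 band None
```

Request:
arm_command(xyz=[[0, 1.2, 0], [0, 2.2, 0], [0, 2.3, 0], [0, 2.0, 0], [0, 0.9, 0]], delta_rot=[[0, 0, 0], [0, 0, 0], [0, 0, 0], [0, 0, 0], [0, 0, 0]], fingers=[0.4, 0.4, 0.4, 0.4, 0.4])

```text
time: 34.9
tool_pos: [0.4786, -0.0915, 0.1026]
tool_rot: [0.999, 0.037, 0.001, 0.001]
wrist_force: [-0.0, 1.1, 0.2]
finger_gap: 0.403
```

Request:
arm_command(xyz=[[0, 0, -1.2], [0, -3.5, 0], [0, 0, 0.8], [0, 0, 0.3], [0, 0, 0.1]], delta_rot=[[0, 0, 0], [0, 0, 0], [0, 0, 0], [0, 0, 0], [0, 0, 0]], fingers=[0.4, 0.4, 0.4, 0.4, 0.4])

```text
time: 35.4
tool_pos: [0.4748, -0.0536, 0.1016]
tool_rot: [0.999, 0.038, -0.001, -0.0]
wrist_force: [-2.7, 1.0, 6.6]
finger_gap: 0.403
```

Run:
```python
from h import *
plan((-.106,.02),.101,1);look('wrist');look('side')
```

```text
tcp tester [-107.02633481  -69.18369975] z 0.10157299527404219
[[0.13, -8.92, 0.06]] [[-0.0, 0.1, 0.2]]
wrist 35.45
log x -125.8..-88.4 y -89.1 yaw 0.6deg dz -1.2 n 7679 band None
log x -79.7..15.0 y -90.3 yaw 0.8deg dz -1.2 n 16519 band None
side 35.5
log x -162.6..12.0 y -88.1 yaw 0.7deg dz 2.1 n 736 band [ 79. 145. 175.]
log x -143.6..31.9 y -240.3 yaw -0.4deg dz 1.2 n 964 band None
```

Request:
arm_command(xyz=[[0, 1.0, 0], [0, 1.8, 0], [0, 1.9, 0], [0, 1.7, 0], [0, 0.8, 0]], delta_rot=[[0, 0, 0], [0, 0, 0], [0, 0, 0], [0, 0, 0], [0, 0, 0]], fingers=[0.4, 0.4, 0.4, 0.4, 0.4])

```text
time: 36.0
tool_pos: [0.4815, -0.1282, 0.1029]
tool_rot: [0.999, 0.037, 0.001, 0.001]
wrist_force: [-1.2, 0.1, 4.9]
finger_gap: 0.403
```

Request:
arm_command(xyz=[[0, 0, -1.5], [0, 0, -4.5], [-2, 0, -4.5], [-4, 0, -3], [-4, -2, 0]], delta_rot=[[0, 0, 0], [0, 0, 0], [0, 0, 0], [0, 0, 0], [0, 0, 0]], fingers=[0.4, 0.4, 0.4, 0.4, 0.4])

```text
time: 36.5
tool_pos: [0.3808, -0.116, 0.2417]
tool_rot: [0.999, 0.037, 0.004, 0.003]
wrist_force: [0.3, 0.1, 0.7]
finger_gap: 0.4
```

Run:
```python
from h import *
look('top','t11');look('side','s11');print(bot.observe()['tool_pos'])
```

```text
top 36.55
log x -141.0..31.3 y -243.5 yaw -0.1deg dz 1.4 n 1117 band None
log x -91.8..14.6 y -133.5 yaw 1.0deg dz 1.4 n 658 band None
side 36.6
log x -162.1..11.8 y -129.3 yaw 0.6deg dz 1.4 n 808 band None
log x -143.5..31.6 y -240.6 yaw -0.5deg dz 1.1 n 971 band None
[ 0.37562753 -0.11151466  0.23590554]
```

View pics/s11.png

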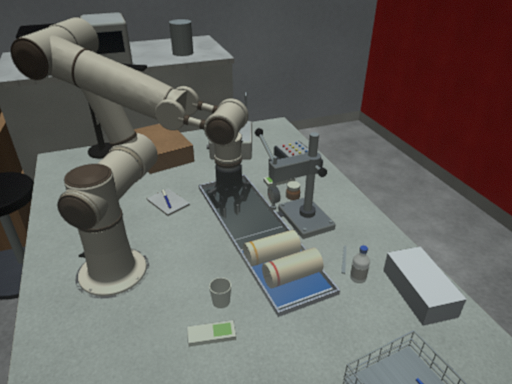

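View pics/t11.png

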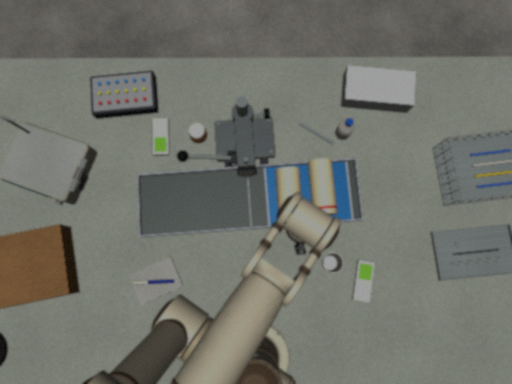

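Request:
arm_command(xyz=[[0, -4, -2], [0, -4, -2], [0, -4, 0], [0, -4, 0], [0, -4, 0]], delta_rot=[[0, 0, 0], [0, 0, 0], [0, 0, 0], [0, 0, 0], [0, 0, 0]], fingers=[0.4, 0.4, 0.4, 0.4, 0.4])

```text
time: 37.1
tool_pos: [0.3645, 0.0875, 0.2768]
tool_rot: [0.999, 0.037, 0.001, 0.0]
wrist_force: [1.4, -0.2, -0.7]
finger_gap: 0.402
```

Request:
arm_command(xyz=[[0, 0, 0], [0, 0, 0], [0, 0, 0], [0, 0, 0], [0, 0, 0]], delta_rot=[[0, 0, 0], [0, 0, 0], [0, 0, 0], [0, 0, 0], [0, 0, 0]], fingers=[0.4, 0.4, 0.4, 0.4, 0.4])

```text
time: 37.6
tool_pos: [0.3645, 0.0853, 0.2765]
tool_rot: [0.999, 0.037, -0.0, 0.0]
wrist_force: [-0.1, 0.9, 0.8]
finger_gap: 0.4
```

Request:
arm_command(xyz=[[0, 0, 0], [0, 0, 0], [0, 0, 0], [0, 0, 0], [0, 0, 0]], delta_rot=[[0, 0, 0], [0, 0, 0], [0, 0, 0], [0, 0, 0], [0, 0, 0]], fingers=[0.4, 0.4, 0.4, 0.4, 0.4])

```text
time: 38.1
tool_pos: [0.3643, 0.0863, 0.2766]
tool_rot: [0.999, 0.038, -0.0, -0.0]
wrist_force: [-0.2, -0.6, -0.4]
finger_gap: 0.398
```

Run:
```python
from h import *
look('top','t12');look('side','s12')
o=bot.observe();print(o['tool_pos'],o['wrist_force'],abs(o['joint_velocities']).max())
bot.camera('side');print(bot.spot_in('side','knob')[:1])
```

```text
top 38.15
log x -161.0..14.1 y -132.7 yaw 1.3deg dz 1.0 n 1202 band [ 56. 123. 155.]
log x -141.9..32.2 y -243.6 yaw -0.5deg dz 1.2 n 1193 band None
side 38.2
log x -162.6..11.4 y -128.8 yaw 1.0deg dz 1.5 n 790 band None
log x -142.9..31.6 y -240.4 yaw -0.3deg dz 1.1 n 951 band None
[0.36426654 0.08629374 0.27662053] [0.12499644 0.16661141 0.28749116] 0.002173187173608065
[{'bbox': [255.1, 126.4, 273.3, 155.9], 'score': 0.72}]
```

View pics/t12.png

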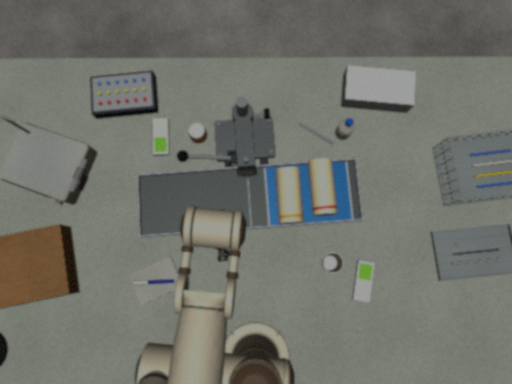

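Both cylinders sit side by side in the bay (top picture, about (289,195) and (322,187)). The lever is raised with its knob at (182,156), and the bystanders have not moved.

```bash
python3 -c "
from workcell import bot
print(bot.sign_off())"
```

```text
the job is handed in; nothing more can be done
None
```

Both cylinders that were there, red (1) and yellow (3), have been tested and moved to the blue bay, and the job is handed in. The green one (2) was absent. I signed off just after 38 s; no verdict is reported.

- **Pressing:** I stroked each cylinder to within about 1 mm of the index line according to the top camera. The side camera read 4–5 mm, still inside the 8 mm limit. I then pushed the lever to its stop, where the wrist force read 23–25 N, held it and let it return.
- **Final positions:** the top camera put cylinder 1 at y = −244 mm and cylinder 3 at −133 mm, both inside the −305 to −95 mm limits. Both are within 1.3° of square. The side camera reads 3–4 mm nearer the index line, which is still inside.
- **Rest of the scene:** the lever is up, the robot is touching nothing, and the bystanders look unmoved in the picture.
- **Stroke force:** the readings taken at the end of each move never passed 15.6 N against the 30 N limit. I did not see the peaks between those readings.
- **Foot force:** I could not measure the foot's force on the foam directly. That each cylinder was pressed hard enough is inferred from the lever reaching its stop and from the side camera.
- **Position along the tray:** cylinder 3 drifted towards the robot while rolling, so its near end lies at or against the rim (x about −160 mm).

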